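# Clear the measuring stage after a batch

## Robot

A 7-joint arm with a two-finger parallel gripper is mounted at the origin on the work surface. World frame = base frame: x ahead of the robot, y to its left, z up, the work surface at z = 0. Lengths are in m, angles in rad, forces in N, time in s.
With the tool pointing down it reaches from about 0.425 to 0.825 m from the base axis. Payload 3.6 kg.
Tool frame: the origin (TCP) lies between the finger pads; the fingertips stand 8 mm ahead of it and the grasp point (between the pads) lies 11 mm behind it (tip_extent is the distance from the TCP to the fingertips, in m); z points along the fingers, y is the line along which they close (so a half turn about z gives the same grasp; the last joint's range is limited). The gripper opens to 85 mm and grips with 20 to 120 N. Pads are 22 mm wide; open, the fingers measure 114 mm over their backs; the gripper's body (76 mm by 85 mm) begins 54 mm behind the grasp point. The pads swing forward as they close: fully open they stand 13 mm farther back than shut.
Start: joints at [1.119, 0.615, -0.013, 1.423, 0.008, 1.103, -0.04], TCP at [0.268, -0.592, 0.239] pointing down, gripper open.
Joint ranges: [-3.12, 3.12], [-0.3, 2.06], [-1.34, 1.32], [0.26, 2.42], [-1.36, 4.5], [0.01, 1.98], [-2.84, 2.84]. Speed limits (rad/s): [2.79, 2.79, 3.14, 3.14, 3.14, 3.14, 3.14].

## Interface

Orientations are given as [roll, pitch, yaw] about the fixed x, y, z axes, in that order (R = Rz(yaw) Ry(pitch) Rx(roll)).
In Python, from cell import * gives the robot as it stands.
- The arm moves only by the tool send_rows, never from a script. Its arguments are lists of equal length, an entry for each row: "xyz": the shift along the tool's x, y, z normalised to -1 to 1, where 1 is 0.025 m, a list of three; "angular": the turn, a rotation vector about the tool's x, y, z normalised to -1 to 1, where 1 is 0.1 rad, a list of three. A call has 1 to 10 rows; each row shifts and turns the commanded pose from where the row before left it, along the tool's axes as they then stand; what a row does not reach is not made up. A row lasts 1/10 s, in which the tool goes at most 50 mm and 8.59 degrees, less where a joint would pass 70% of its speed; a pose out of reach is approached as far as the arm can. A call with a number of a shift or a turn outside -1 to 1 is refused whole. A call with a gripper value outside its range is refused whole. "hand" is the opening, from 0 (shut) to 1 (fully open), set as the call begins (left out, the last holds). The fingers move at their own pace and stop on an object; "force" is the grip in N (left out, the last holds). Time passes only in rows, so rows that do not move let the fingers close. It gives the time, the measured TCP pose, the force, the opening and the grip force at its end, in the units of the state.
- state(): the state, without advancing time (a new reading comes with each control period).
- read_camera(name): name is "scene" or "top" or "wrist"; returns a dict with "color" (384x512x3 uint8, red, green, blue), "fx", "fy", "cx", "cy" (pixels), "dist_coeffs" ([k1, k2, p1, p2, k3] as OpenCV has them; the pictures are not rectified), "rvec" (rotation vector, rad) and "tvec" (3), from world to camera coordinates, as OpenCV has them. Camera axes: x right, y down, z forward; pixel columns grow to the right and rows downward; lengths in m; the calibration is good to about 2 mm. A picture is of the moment at which its call begins. There is no depth.
- hand_in(): hands the job in; it is judged then, once.
The state is a dict: "t": time; "qpos": joint angles; "qd": joint speeds; "joint_torque": joint torques, N m; "tool_pos": TCP position; "tcp_rot": TCP orientation; "contact_force": force on the tool from outside, world axes, zero at the start; "wrist_torque": the same for the moment, N m; "opening": finger opening in m; "finger_force": force on a finger pad.
Only numpy, scipy, OpenCV 4.12 (cv2) and the standard library are available. Lean on these libraries where they do the work, as an engineer would, in place of code of your own. Each camera call takes 0.05 s, during which the arm holds its last target. There are 200 camera calls.

## Task

Pull the measuring stage by its red grip all the way out from under the lens head, and put every measured part that is on it into the blue tray, right way up. Then take the scraper and wipe all the orange chips off the open end of the plate into the yellow trough (never pick chips up or press on them with the fingers), stand the scraper back on its blue mat and push the stage fully home again; do not bump the lens head, and leave the other things on the table alone.

Things in the scene. Friction and masses are not known exactly. Their poses are not given: they have to be found in the camera images.
- stage (a joint): Travel of the measuring stage (m): 0 = fully home under the lens head, 0.18 = fully out at the end stop, beside the chip trough. It slides along the machine's +y axis with about 3 N of friction and stays where it is left; starts at 0 to 0.015. What stands on the plate rides along by friction if it is moved steadily (0.1 m/s is fine).
- plate (a point): Centre of the upper face of the stage's aluminium plate, 210 mm (x) x 220 mm (y), 70 mm above the table; axes are the machine's, it moves with the stage. Dark rims 5 mm wide and 6 mm high run along its two x sides (inside faces at x = +-100 mm) and its -y end (inside face at y = -105 mm); the +y end (y = +110 mm) is open.
- handle (a point): Top of the stage's red upright square grip, 20 x 20 mm, its sides along the machine's x and y; its free length reaches from this point (120 mm above the table) down 56 mm. It stands outside the plate's rim on the robot's side (plate x = -122, y = +80 mm) and moves with the stage.
- machine: Optical measuring machine with a dark base slab 45 mm high; fixed. Its x and y axes are the stage's: +y is the direction in which the stage comes out. Origin on the table, under the plate's centre when the stage is fully out. A black column, 150 x 120 mm and 600 mm tall, stands at y = -560 mm.
- optics: Black lens head cantilevered from the column; fixed and delicate. Origin and axes as the machine's. It fills x +-65 mm, y -505 to -215 mm, 250 to 370 mm above the table, a blue camera on top reaches 470 mm; its lens barrel, 68 mm across with an 84 mm ring light, hangs down at y = -255 mm to 155 mm above the table, over the plate while the stage is home. Do not bump it.
- trough (a point): Centre of the inside floor (4 mm above the table) of the yellow chip trough at the +y end of the machine. Inside it measures 230 mm (x, machine axes) x 115 mm (y); 45 mm high walls, the +y one 60 mm. With the stage fully out, the plate's open +y edge overhangs the trough by 20 mm; with the stage anywhere short of that, chips may miss it.
- mat: Thin blue mat, 90 mm (x) x 190 mm (y) x 4 mm, fixed to the table: the scraper's place. Origin at the centre of its underside.
- scraper: Scraper block: black foot 32 mm (its x) x 130 mm (its y) x 22 mm high, with a yellow grip ridge on it 18 mm (x) x 90 mm (y) up to 56 mm above the underside; origin at the centre of the underside. About 0.18 kg. Stands on the mat at the start, and returns to it standing.
- tray: Blue open parts tray, 180 mm (x) x 150 mm (y), walls 5 mm thick and 30 mm high, floor 5 mm thick; fixed. Origin at the centre of its underside.
- part_a: Brass-coloured measured part, a rectangular block 24 (its x) x 64 (its y) x 30 mm high with shallow round or slot markings on top; origin at the centre of its underside. At the start it stands on the stage plate, its length roughly along the stage travel, with at least 25 mm between neighbouring parts. May be absent. Put it into the tray right way up, as it stood.
- part_b: Blue measured part, a rectangular block 24 (its x) x 64 (its y) x 30 mm high with shallow round or slot markings on top; origin at the centre of its underside. At the start it stands on the stage plate, its length roughly along the stage travel, with at least 25 mm between neighbouring parts. May be absent. Put it into the tray right way up, as it stood.
- part_c: Green measured part, a rectangular block 24 (its x) x 64 (its y) x 30 mm high with shallow round or slot markings on top; origin at the centre of its underside. At the start it stands on the stage plate, its length roughly along the stage travel, with at least 25 mm between neighbouring parts. May be absent. Put it into the tray right way up, as it stood.
- chip1: Loose orange plastic chip, 40 mm (its x) x 22 mm (y) x 8 mm thick; origin at the centre of its underside. Lies flat on the plate at the start, between the parts and the plate's open end. May be absent. Sharp: only to be wiped with the scraper, never gripped or lifted.
- chip2: Loose orange plastic chip, 40 mm (its x) x 22 mm (y) x 8 mm thick; origin at the centre of its underside. Lies flat on the plate at the start, between the parts and the plate's open end. May be absent. Sharp: only to be wiped with the scraper, never gripped or lifted.
- chip3: Loose orange plastic chip, 40 mm (its x) x 22 mm (y) x 8 mm thick; origin at the centre of its underside. Lies flat on the plate at the start, between the parts and the plate's open end. May be absent. Sharp: only to be wiped with the scraper, never gripped or lifted.
- chip4: Loose orange plastic chip, 40 mm (its x) x 22 mm (y) x 8 mm thick; origin at the centre of its underside. Lies flat on the plate at the start, between the parts and the plate's open end. May be absent. Sharp: only to be wiped with the scraper, never gripped or lifted.
- chip5: Loose orange plastic chip, 40 mm (its x) x 22 mm (y) x 8 mm thick; origin at the centre of its underside. Lies flat on the plate at the start, between the parts and the plate's open end. May be absent. Sharp: only to be wiped with the scraper, never gripped or lifted.
- chip6: Loose orange plastic chip, 40 mm (its x) x 22 mm (y) x 8 mm thick; origin at the centre of its underside. Lies flat on the plate at the start, between the parts and the plate's open end. May be absent. Sharp: only to be wiped with the scraper, never gripped or lifted.
- cleaner: White cleaner bottle with blue cap, 60 mm across, 150 mm tall; origin at the centre of its underside. A bystander: leave it where it is.
- mouse: Black computer mouse, 60 x 100 x 30 mm; origin at the centre of its underside. A bystander: leave it where it is.
- gauge_case: Wooden gauge case, 56 x 110 x 32 mm; origin at the centre of its underside. A bystander: leave it where it is.
- jar: Small clear jar with white lid, 60 mm across, 75 mm tall; origin at the centre of its underside. A bystander: leave it where it is.
- ring_gauge: Steel ring gauge, 70 mm across, 22 mm high; origin at the centre of its underside. A bystander: leave it where it is.
There are look-alikes about, which are no part of the job. Leave any turquoise or white look-alike of the scraper alone.

How it is judged:
On the way, in this order (a step that is already met when the one before it is completed fails the run):
1. the stage is pulled fully out (value of joint stage above 0.168 m), for 0.2 s.
2. every measured part lies right way up in the tray, the stage still out (value of joint stage above 0.168 m and x of part_a in the frame of tray between -0.085 and 0.085 m and y of part_a in the frame of tray between -0.07 and 0.07 m and z of each of part_a, part_b, part_c in the frame of tray below 0.015 m and angle between each of part_a, part_b, part_c's own z axis and vertical below 0.2 rad and x of part_b in the frame of tray between -0.085 and 0.085 m and y of part_b in the frame of tray between -0.07 and 0.07 m and x of part_c in the frame of tray between -0.085 and 0.085 m and y of part_c in the frame of tray between -0.07 and 0.07 m and linear speed of each of part_a, part_b, part_c below 0.02 m/s), for 0.2 s.
3. the scraper is held on the plate, the stage still out (value of joint stage above 0.168 m and contact force between the fingers and scraper above 1 N and x of scraper in the frame of plate between -0.1 and 0.1 m and y of scraper in the frame of plate between -0.11 and 0.12 m and z of scraper in the frame of plate below 0.008 m), for 0.1 s.
4. all chips lie in the trough, the stage still out (value of joint stage above 0.168 m and x of chip1 in the frame of trough between -0.118 and 0.118 m and y of chip1 in the frame of trough between -0.06 and 0.06 m and z of each of chip1, chip2, chip3, chip4, chip5, chip6 in the frame of trough below 0.042 m and x of chip2 in the frame of trough between -0.118 and 0.118 m and y of chip2 in the frame of trough between -0.06 and 0.06 m and x of chip3 in the frame of trough between -0.118 and 0.118 m and y of chip3 in the frame of trough between -0.06 and 0.06 m and x of chip4 in the frame of trough between -0.118 and 0.118 m and y of chip4 in the frame of trough between -0.06 and 0.06 m and x of chip5 in the frame of trough between -0.118 and 0.118 m and y of chip5 in the frame of trough between -0.06 and 0.06 m and x of chip6 in the frame of trough between -0.118 and 0.118 m and y of chip6 in the frame of trough between -0.06 and 0.06 m), for 0.2 s.
At the end, for the whole second after the job is handed in: The stage is home (within 12 mm of its stop); every part present lies in the tray, right way up (within 0.2 rad) on its floor; every chip present lies in the yellow trough; the scraper stands upright on its mat, its centre over the mat; everything is released and at rest (value of joint stage below 0.012 m and x of part_a in the frame of tray between -0.085 and 0.085 m and y of part_a in the frame of tray between -0.07 and 0.07 m and z of each of part_a, part_b, part_c in the frame of tray below 0.015 m and angle between each of part_a, part_b, part_c's own z axis and vertical below 0.2 rad and x of part_b in the frame of tray between -0.085 and 0.085 m and y of part_b in the frame of tray between -0.07 and 0.07 m and x of part_c in the frame of tray between -0.085 and 0.085 m and y of part_c in the frame of tray between -0.07 and 0.07 m and linear speed of each of part_a, part_b, part_c, scraper below 0.02 m/s and x of chip1 in the frame of trough between -0.118 and 0.118 m and y of chip1 in the frame of trough between -0.06 and 0.06 m and z of each of chip1, chip2, chip3, chip4, chip5, chip6 in the frame of trough below 0.042 m and x of chip2 in the frame of trough between -0.118 and 0.118 m and y of chip2 in the frame of trough between -0.06 and 0.06 m and x of chip3 in the frame of trough between -0.118 and 0.118 m and y of chip3 in the frame of trough between -0.06 and 0.06 m and x of chip4 in the frame of trough between -0.118 and 0.118 m and y of chip4 in the frame of trough between -0.06 and 0.06 m and x of chip5 in the frame of trough between -0.118 and 0.118 m and y of chip5 in the frame of trough between -0.06 and 0.06 m and x of chip6 in the frame of trough between -0.118 and 0.118 m and y of chip6 in the frame of trough between -0.06 and 0.06 m and x of scraper in the frame of mat between -0.045 and 0.045 m and y of scraper in the frame of mat between -0.095 and 0.095 m and angle between scraper's own z axis and vertical below 0.15 rad and z of scraper in the frame of mat below 0.012 m); the robot touches nothing.
It fails at once if the lens head is bumped (more than 8 N) (contact force between any of the arm, the fingers and optics above 8 N).
It fails at once if a chip is pressed by the fingers (more than 3 N) (contact force between the fingers and chip1 above 3 N or contact force between the fingers and chip2 above 3 N or contact force between the fingers and chip3 above 3 N or contact force between the fingers and chip4 above 3 N or contact force between the fingers and chip5 above 3 N or contact force between the fingers and chip6 above 3 N).
It fails at once if a chip is lifted more than 40 mm above the plate (height (world z) of any of chip1, chip2, chip3, chip4, chip5, chip6 above 0.11 m).
It fails at once if a bystander is moved more than 30 mm (distance of any of cleaner, mouse, gauge_case, jar, ring_gauge from where it was at the start of the episode above 0.03 m).
Of part_a, part_b, part_c only 2 to 3 are there at a start; the rules pass over those that are not, and their reading is None.
Of chip1, chip2, chip3, chip4, chip5, chip6 only 4 to 6 are there at a start; the rules pass over those that are not, and their reading is None.
At some moment in a run one of scraper, part_a, part_b, part_c may be knocked a few centimetres aside while the robot is not near it.
Once in a run the grip may slacken for a moment while it holds something.
It also fails if it takes over 200 s, if anything falls off the work surface, if the arm or the gripper's body presses on something with over 40 N, if the wrist force passes 120 N, or if a joint passes its speed limit or range.

## Working session

There is one attempt and no reset: what is moved stays moved. The work goes in short steps, Python scripts to look and compute and a tool call to move; the robot and the scene stay as the last step left them, time stands still between calls to the robot, and variables do not carry over. Pictures are saved under pics/ and viewed, at most 15 in all, crops included, and the job is handed in when it is done.

Besides the shell and the picture viewer there is one more tool, called after "Emit:" in YAML: its name, and indented under it one key for each argument. send_rows: Moves the arm, as the interface text tells. Its arguments: {"type":"object","properties":{"xyz":{"type":"array","items":{"type":"array","items":{"type":"number","minimum":-1,"maximum":1}}},"angular":{"type":"array","items":{"type":"array","items":{"type":"number","minimum":-1,"maximum":1}}},"hand":{"type":"number"},"force":{"type":"number"}},"required":["xyz","angular"]}

```bash
ls; mkdir -p pics; python3 - <<'E'
from cell import *
import cv2
s=state();print({k:s[k] for k in('t','tool_pos','tcp_rot','opening')})
for n in('scene','top','wrist'):
    c=read_camera(n);cv2.imwrite(f'pics/{n}0.png',c['color'][:,:,::-1]);print(n,c['fx'],c['dist_coeffs'],c['rvec'],c['tvec'])
E
```

```text
pics
{'t': 0.0, 'tool_pos': array([ 0.26756896, -0.59151888,  0.23810943]), 'tcp_rot': array([-3.13891395e+00,  6.27586192e-05,  4.24825931e-01]), 'opening': 0.08525942493083614}
scene 384.5953527800137 [-0.13068929  0.          0.          0.          0.        ] [ 2.08658332  1.71696644 -0.45949324] [-0.24394431 -0.33202316  1.54442268]
top 346.4253823148062 [-0.0365278  0.         0.         0.         0.       ] [ 2.10419771 -2.13918927  0.13367915] [0.17144567 0.49441322 0.93810226]
wrist 272.195446733934 [-0.00045603  0.          0.          0.          0.        ] [-2.40702472  1.55108713  0.25112525] [-0.64893711 -0.04203044  0.37868936]
```

View pics/scene0.png

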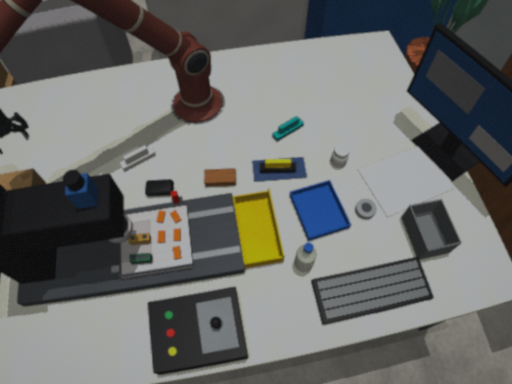

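View pics/top0.png

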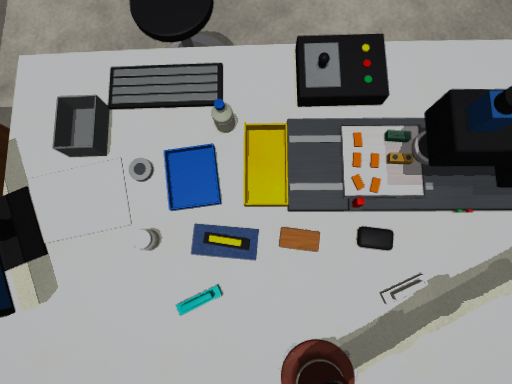

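Both views: the scraper (black foot, yellow ridge) is on the dark-blue mat at top (225,240). The turquoise (199,300) and white (405,288) ones are look-alikes, so I leave them alone. The red grip is at (360,201), the trough at (266,165), the tray at (192,177), the brass and green parts at (400,158) and (398,135), and there are at least 5 chips.

```bash
cat > h.py <<'E'
import cv2,numpy as np
from cell import *
RNG={'red':[((0,150,80),(5,255,255)),((174,150,80),(180,255,255))],'orange':[((6,200,150),(14,255,255))],
'yellow':[((24,150,90),(34,255,255))],'blue':[((106,180,90),(122,255,255))],'navy':[((100,90,30),(125,255,130))],'green':[((60,80,25),(88,255,140))],
'brass':[((14,100,80),(24,255,255))]}
def mask(c,col):
    h=cv2.cvtColor(c['color'],cv2.COLOR_RGB2HSV);m=0
    for a,b in RNG[col]: m=m|cv2.inRange(h,a,b)
    return m
def KD(c): return np.array([[c['fx'],0,c['cx']],[0,c['fy'],c['cy']],[0,0,1.]]),np.array(c['dist_coeffs'])
def ray(c,uv,z):
    K,D=KD(c);R=cv2.Rodrigues(np.array(c['rvec']))[0]
    n=cv2.undistortPoints(np.array(uv,float).reshape(-1,1,2),K,D).reshape(-1,2)
    d=np.c_[n,np.ones(len(n))]@R;o=-R.T@np.array(c['tvec'])
    return o+d*((z-o[2])/d[:,2])[:,None]
def proj(c,P):
    K,D=KD(c);return cv2.projectPoints(np.array(P,float).reshape(-1,1,3),np.array(c['rvec']),np.array(c['tvec']),K,D)[0].reshape(-1,2)
def blobs(c,col,z,amin=20):
    """contours at plane z: centre px, world centre, min-rect size (mm), long-axis yaw (deg)"""
    out=[]
    for k in cv2.findContours(mask(c,col),cv2.RETR_EXTERNAL,cv2.CHAIN_APPROX_NONE)[0]:
        if cv2.contourArea(k)<amin: continue
        w=ray(c,k.reshape(-1,2),z)[:,:2]
        r=cv2.minAreaRect((w*1000).astype(np.float32));b=cv2.boxPoints(r)
        e=max((b[1]-b[0],b[2]-b[1]),key=np.linalg.norm)
        out.append(dict(px=k.reshape(-1,2).mean(0).round(),c=np.round(r[0],1),s=np.round(sorted(r[1]),1),yaw=round((np.degrees(np.arctan2(e[1],e[0]))+1)%180-1,1)))
    return out
def show(c,items):
    for col,z in items:
        for b in blobs(c,col,z): print(col,z,b['px'],b['c'],b['s'],b['yaw'])
E
python3 - <<'E'
from h import *
for n in('top','scene'):
    c=read_camera(n);print(n);show(c,[('red',.12),('orange',.078),('yellow',.045),('blue',.03),('navy',.004),('green',.1),('brass',.1)])
E
```

```text
top
red 0.12 [288. 369.] [59.9 82.1] [28.3 72.5] 164.5
red 0.12 [305. 345.] [114.5  40.5] [10.4 62.5] 107.2
red 0.12 [360. 201.] [ 468.5 -114.1] [18.3 20.5] 88.9
red 0.12 [367.  63.] [ 854.3 -157.5] [19.3 21.5] 175.9
yellow 0.045 [224. 240.] [374.8 245.7] [18.1 91.1] 79.9
yellow 0.045 [265. 163.] [595.8 127.6] [125.6 243.2] -0.9
yellow 0.045 [365.  47.] [ 948.4 -181.9] [19.7 23.6] 134.9
blue 0.03 [191. 177.] [563.4 345.1] [146.9 178.7] 6.8
blue 0.03 [218. 103.] [786.9 266. ] [25.7 27.8] 88.2
blue 0.03 [497. 106.] [ 766.2 -576.8] [57.3 85.8] -0.8
navy 0.004 [  3. 289.] [246.3 904.1] [ 34.5 125.2] 5.3
navy 0.004 [225. 241.] [373.9 250.4] [ 87.1 187. ] 84.1
navy 0.004 [207. 189.] [536.1 299.6] [114.5 229.7] 147.3
navy 0.004 [178. 166.] [570.4 353.3] [144.3 174.3] 6.9
navy 0.004 [489. 112.] [ 755.7 -557.4] [132.7 135.2] 89.1
green 0.1 [398. 136.] [ 646.6 -232.9] [28.4 68.5] 88.8
green 0.1 [368.  79.] [ 815.4 -164.5] [22.7 24.3] 178.6
brass 0.1 [299. 238.] [373.1  45.1] [53.  99.6] 81.6
brass 0.1 [375. 184.] [ 514.2 -161. ] [19.1 37.3] 162.5
brass 0.1 [357. 181.] [ 522.4 -115.6] [18.7 37.
[... 1333 characters left out ...]
] [ 659.  -234.6] [22.7 60. ] 85.8
green 0.1 [466.  11.] [-279.6 1324.2] [120.6 371.2] 131.0
green 0.1 [437.   6.] [-326.  1184.8] [ 65.5 160.9] 142.0
brass 0.1 [264. 263.] [740.3 120.8] [  9.2 110. ] 90.0
brass 0.1 [177. 253.] [ 660.7 -124.8] [13.5 30.4] 1.3
brass 0.1 [139. 238.] [ 591.7 -235.1] [22.8 65.1] 79.7
brass 0.1 [161. 237.] [ 601.1 -167.2] [12.2 30.4] 175.5
brass 0.1 [177. 235.] [ 603.4 -118.5] [12.2 29.9] 174.4
brass 0.1 [175. 216.] [ 541.6 -117.5] [11.9 28.1] 24.7
brass 0.1 [161. 216.] [ 532.5 -163. ] [11.  28.3] 162.6
brass 0.1 [265. 214.] [598.2 164.3] [ 97.  229.6] 26.8
brass 0.1 [ 17. 179.] [ 301. -665.] [ 68.2 122.1] 89.6
brass 0.1 [ 8. 80.] [-224.6 -775.7] [31.6 80. ] 10.3
```

Emit:
send_rows:
  xyz:
    - [0,0,0]
    - [0,0,0]
    - [0,0,0]
    - [0,0,0]
    - [0,0,0]
    - [0,0,0]
  angular:
    - [0,0,0.88]
    - [0,0,0.88]
    - [0,0,0.88]
    - [0,0,0.88]
    - [0,0,0.88]
    - [0,0,0]
  hand: 1

```text
t: 0.85
tool_pos: [0.268, -0.592, 0.2391]
tcp_rot: [-3.141, 0.0, -0.015]
contact_force: [0.0, 1.5, -0.1]
opening: 0.0856
finger_force: 0.0
```

Emit:
send_rows:
  xyz:
    - [0.39,-0.96,0]
    - [0.39,-0.96,0]
    - [0.39,-0.96,0]
    - [0.39,-0.96,0]
    - [0.39,-0.96,0]
    - [0.39,-0.96,0]
    - [0.39,-0.96,0]
    - [0.39,-0.96,0]
    - [0.39,-0.96,0]
    - [0.39,-0.96,0]
  angular:
    - [0,0,0]
    - [0,0,0]
    - [0,0,0]
    - [0,0,0]
    - [0,0,0]
    - [0,0,0]
    - [0,0,0]
    - [0,0,0]
    - [0,0,0]
    - [0,0,0]

```text
t: 1.85
tool_pos: [0.3694, -0.3527, 0.2394]
tcp_rot: [3.141, -0.0, -0.013]
contact_force: [0.2, -0.5, -0.1]
opening: 0.0855
finger_force: 0.0
```

Emit:
send_rows:
  xyz:
    - [0.39,-0.96,0]
    - [0.39,-0.96,0]
    - [0.39,-0.96,0]
    - [0.39,-0.96,0]
    - [0.39,-0.96,0]
    - [0.39,-0.96,0]
    - [0.39,-0.96,0]
    - [0.39,-0.96,0]
    - [0.39,-0.96,0]
    - [0.39,-0.96,0]
  angular:
    - [0,0,0]
    - [0,0,0]
    - [0,0,0]
    - [0,0,0]
    - [0,0,0]
    - [0,0,0]
    - [0,0,0]
    - [0,0,0]
    - [0,0,0]
    - [0,0,0]

```text
t: 2.85
tool_pos: [0.4705, -0.1143, 0.2395]
tcp_rot: [3.141, -0.0, -0.013]
contact_force: [-0.8, 0.7, 0.4]
opening: 0.0854
finger_force: 0.0
```

Emit:
send_rows:
  xyz:
    - [0,0,1]
    - [0,0,1]
    - [0,0,1]
    - [0,0,1]
    - [0,0,1]
    - [0,0,0.6]
    - [0,0,0.36]
    - [0,0,0]
  angular:
    - [0,0,0]
    - [0,0,0]
    - [0,0,0]
    - [0,0,0]
    - [0,0,0]
    - [0,0,0]
    - [0,0,0]
    - [0,0,0]

```text
t: 3.65
tool_pos: [0.4697, -0.1151, 0.0895]
tcp_rot: [-3.141, 0.002, -0.014]
contact_force: [-0.7, 0.2, 0.5]
opening: 0.0849
finger_force: 0.0
```

Emit:
send_rows:
  xyz:
    - [0,0,0]
    - [0,0,0]
    - [0,0,0]
    - [0,0,0]
    - [0,0,0]
    - [0,0,0]
    - [0,0,0]
    - [0,0,0]
  angular:
    - [0,0,0]
    - [0,0,0]
    - [0,0,0]
    - [0,0,0]
    - [0,0,0]
    - [0,0,0]
    - [0,0,0]
    - [0,0,0]
  hand: 0
  force: 50

```text
t: 4.45
tool_pos: [0.4705, -0.1146, 0.091]
tcp_rot: [-3.141, -0.001, -0.015]
contact_force: [-0.7, 1.6, 6.1]
opening: 0.0191
finger_force: 49.5
```

Gripped (19 mm). Pull out steadily.

Emit:
send_rows:
  xyz:
    - [0,-0.1,0]
    - [0,-0.2,0]
    - [0,-0.3,0]
    - [0,-0.3,0]
    - [0,-0.3,0]
    - [0,-0.3,0]
    - [0,-0.3,0]
    - [0,-0.3,0]
    - [0,-0.3,0]
    - [0,-0.3,0]
  angular:
    - [0,0,0]
    - [0,0,0]
    - [0,0,0]
    - [0,0,0]
    - [0,0,0]
    - [0,0,0]
    - [0,0,0]
    - [0,0,0]
    - [0,0,0]
    - [0,0,0]

```text
t: 5.45
tool_pos: [0.4714, -0.0493, 0.091]
tcp_rot: [3.139, -0.001, -0.016]
contact_force: [-1.1, -4.7, 7.3]
opening: 0.0198
finger_force: 49.8
```

Emit:
send_rows:
  xyz:
    - [0,-0.3,0]
    - [0,-0.3,0]
    - [0,-0.3,0]
    - [0,-0.3,0]
    - [0,-0.3,0]
    - [0,-0.3,0]
    - [0,-0.3,0]
    - [0,-0.3,0]
    - [0,-0.3,0]
    - [0,-0.3,0]
  angular:
    - [0,0,0]
    - [0,0,0]
    - [0,0,0]
    - [0,0,0]
    - [0,0,0]
    - [0,0,0]
    - [0,0,0]
    - [0,0,0]
    - [0,0,0]
    - [0,0,0]

```text
t: 6.45
tool_pos: [0.4725, 0.0258, 0.091]
tcp_rot: [3.14, -0.001, -0.017]
contact_force: [-0.6, -4.1, 6.8]
opening: 0.0196
finger_force: 49.9
```

Emit:
send_rows:
  xyz:
    - [0,-0.3,0]
    - [0,-0.3,0]
    - [0,-0.3,0]
    - [0,-0.3,0]
    - [0,-0.15,0]
    - [0,-0.1,0]
    - [0,0,0]
    - [0,0,0]
  angular:
    - [0,0,0]
    - [0,0,0]
    - [0,0,0]
    - [0,0,0]
    - [0,0,0]
    - [0,0,0]
    - [0,0,0]
    - [0,0,0]

```text
t: 7.25
tool_pos: [0.4731, 0.0632, 0.091]
tcp_rot: [3.141, -0.001, -0.015]
contact_force: [-1.1, -1.4, 7.2]
opening: 0.0192
finger_force: 48.6
```

Emit:
send_rows:
  xyz:
    - [0,-0.1,0]
    - [0,-0.1,0]
    - [0,-0.1,0]
    - [0,0,0]
  angular:
    - [0,0,0]
    - [0,0,0]
    - [0,0,0]
    - [0,0,0]

```text
t: 7.65
tool_pos: [0.4731, 0.0646, 0.091]
tcp_rot: [3.134, -0.0, -0.02]
contact_force: [-0.9, -13.6, 8.6]
opening: 0.0194
finger_force: 49.2
```

Emit:
send_rows:
  xyz:
    - [0,0.1,0]
    - [0,0.1,0]
    - [0,0,0]
    - [0,0,0]
    - [0,0,0]
  angular:
    - [0,0,0]
    - [0,0,0]
    - [0,0,0]
    - [0,0,0]
    - [0,0,0]
  hand: 1

```text
t: 8.15
tool_pos: [0.4728, 0.0666, 0.0902]
tcp_rot: [-3.141, 0.0, -0.014]
contact_force: [0.8, -0.4, 0.3]
opening: 0.0851
finger_force: 0.0
```

Emit:
send_rows:
  xyz:
    - [0,0,-1]
    - [0,0,-1]
    - [0,0,-1]
    - [0,0,-1]
    - [0,0,-1]
    - [0,0,-1]
    - [0,0,-1]
    - [0,0,0]
  angular:
    - [0,0,-1]
    - [0,0,-1]
    - [0,0,-1]
    - [0,0,-1]
    - [0,0,-1]
    - [0,0,-1]
    - [0,0,-1]
    - [0,0,-1]

```text
t: 8.95
tool_pos: [0.4748, 0.0668, 0.2687]
tcp_rot: [3.137, -0.006, 0.789]
contact_force: [0.5, 0.4, -0.2]
opening: 0.0852
finger_force: 0.0
```

Emit:
send_rows:
  xyz:
    - [0,0,0]
    - [0,0,0]
    - [0,0,0]
    - [0,0,0]
    - [0,0,0]
    - [0,0,0]
    - [0,0,0]
    - [0,0,0]
    - [0,0,0]
  angular:
    - [0,0,-1]
    - [0,0,-1]
    - [0,0,-1]
    - [0,0,-1]
    - [0,0,-1]
    - [0,0,-1]
    - [0,0,-1]
    - [0,0,-0.6]
    - [0,0,0]

```text
t: 9.85
tool_pos: [0.4727, 0.0662, 0.2652]
tcp_rot: [-3.141, -0.0, 1.545]
contact_force: [0.9, 0.1, -0.3]
opening: 0.0855
finger_force: 0.0
```

```bash
python3 - <<'E'
from h import *
import cv2
print(state()['tool_pos'],state()['tcp_rot'])
I=[]
for n in('top','scene'):
    c=read_camera(n);I.append(c['color']);print(n)
    for col,z in [('red',.12),('orange',.078),('brass',.1),('blue',.1),('green',.1)]:
        for b in blobs(c,col,z):
            if .4e3<b['c'][0]<.72e3 and -.2e3<b['c'][1]<.15e3:print(col,z,b['px'],b['c'],b['s'],b['yaw'])
a=cv2.resize(I[0][80:280,180:440],None,fx=3,fy=3)
cv2.imwrite('pics/t1.png',a[:,:,::-1])
cv2.imwrite('pics/s1.png',cv2.resize(I[1][130:330,100:360],None,fx=3,fy=3)[:,:,::-1])
E
```

```text
[0.47265387 0.06619361 0.26517908] [-3.14110983e+00 -2.47543047e-04  1.54514017e+00]
top
red 0.12 [356. 203.] [ 443.  -109.8] [192. 571.] 29.5
brass 0.1 [277. 168.] [564.1  95.9] [ 8.1 49.8] 178.6
brass 0.1 [253. 152.] [580.  136.7] [ 88.  214.9] -0.6
scene
red 0.12 [229. 185.] [474.4  64.4] [18.6 19.5] 14.3
brass 0.1 [235. 243.] [661.9  49. ] [15.  29.8] -0.5
brass 0.1 [196. 229.] [597.5 -59.3] [29.6 61.1] 87.0
brass 0.1 [218. 227.] [602.5   7. ] [12.1 26.7] 171.9
brass 0.1 [234. 225.] [605.1  55.8] [12.1 26.9] 170.7
brass 0.1 [259. 205.] [568.2 134.4] [ 87.6 127.2] -0.7
green 0.1 [199. 250.] [662.3 -57.2] [22.7 56.5] 82.9
```

View pics/t1.png

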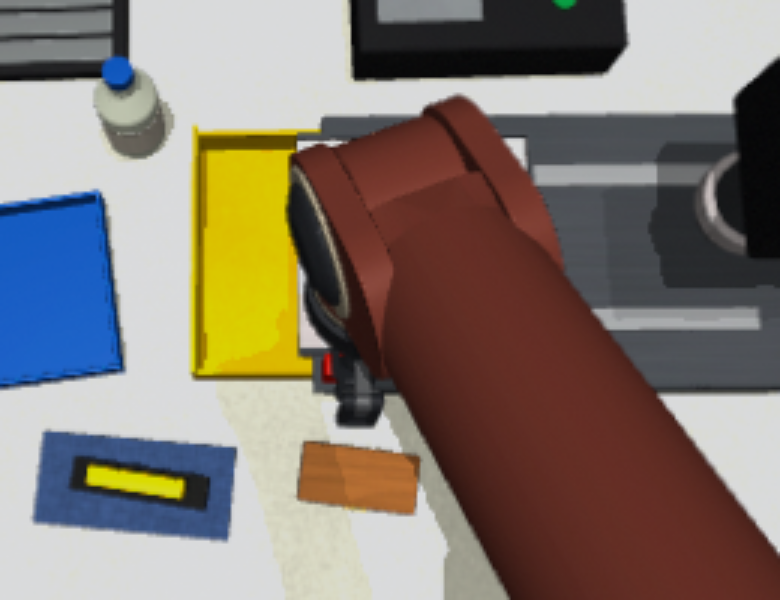

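Emit:
send_rows:
  xyz:
    - [1,0.3,0]
    - [1,0.3,0]
    - [1,0.3,0]
    - [1,0.3,0]
    - [1,0.3,0]
    - [1,0.3,0]
    - [1,0.3,0]
    - [1,0.3,0]
    - [1,0.3,0]
    - [1,0.3,0]
  angular:
    - [0,0,0]
    - [0,0,0]
    - [0,0,0]
    - [0,0,0]
    - [0,0,0]
    - [0,0,0]
    - [0,0,0]
    - [0,0,0]
    - [0,0,0]
    - [0,0,0]

```text
t: 10.95
tool_pos: [0.5545, 0.315, 0.2651]
tcp_rot: [-3.141, 0.0, 1.544]
contact_force: [0.8, -0.0, 0.1]
opening: 0.0852
finger_force: 0.0
```

```bash
python3 - <<'E'
from h import *
import cv2
print(state()['tool_pos'],state()['tcp_rot'])
I=[]
for n in('top','scene'):
    c=read_camera(n);I.append(c['color']);print(n)
    for col,z in [('red',.12),('orange',.078),('brass',.1),('blue',.1),('green',.1)]:
        for b in blobs(c,col,z):
            if .4e3<b['c'][0]<.72e3 and -.2e3<b['c'][1]<.15e3:print(col,z,b['px'],b['c'],b['s'],b['yaw'])
a=cv2.resize(I[0][80:280,180:440],None,fx=3,fy=3)
cv2.imwrite('pics/t2.png',a[:,:,::-1])
E
```

```text
[0.5544671  0.31504853 0.26509915] [-3.14132606e+00  4.04916751e-04  1.54388848e+00]
top
red 0.12 [292. 201.] [468.   62.7] [18.1 21. ] 178.3
brass 0.1 [310. 185.] [516.4  11.1] [19.6 37.1] 162.3
brass 0.1 [293. 182.] [525.1  56.6] [19.6 36.8] 21.7
brass 0.1 [310. 160.] [583.8   7.6] [19.8 36.6] 172.3
brass 0.1 [333. 158.] [588.4 -56.9] [27.9 65.1] 88.7
brass 0.1 [292. 159.] [586.7  54.9] [18.9 36.4] 178.2
brass 0.1 [294. 139.] [643.   50.3] [19.1 37.1] 178.2
brass 0.1 [261. 160.] [573.9 138.1] [101.8 230.8] 2.2
green 0.1 [333. 136.] [650.2 -56.1] [30.3 62.8] 84.4
scene
red 0.12 [229. 185.] [475.2  62.2] [19.3 21.8] 168.9
orange 0.078 [231. 208.] [532.7  54.9] [11.7 28.6] 21.1
brass 0.1 [235. 243.] [661.9  48.3] [13.6 29.8] -0.5
brass 0.1 [196. 229.] [597.6 -59.4] [29.6 61.1] 86.1
brass 0.1 [218. 227.] [602.4   7. ] [12.1 27. ] 171.9
brass 0.1 [234. 225.] [604.8  54.3] [ 9.2 26.8] 170.5
brass 0.1 [230. 208.] [544.4  54.8] [11.4 29.3] 21.1
brass 0.1 [216. 207.] [535.4   9.8] [11.6 31.3] 164.5
brass 0.1 [266. 218.] [613.4 138.1] [ 93.  216.8] 178.8
green 0.1 [199. 250.] [662.9 -58.4] [21.2 54.5] 86.4
```

View pics/t2.png

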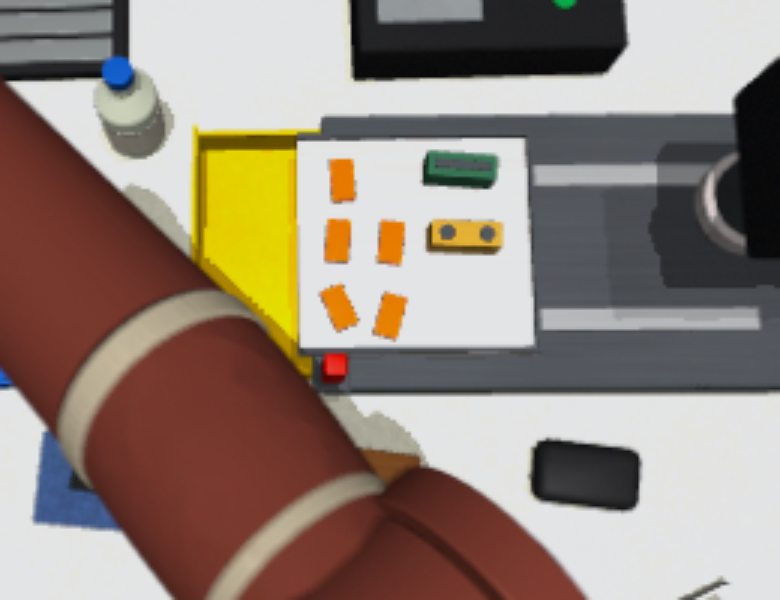

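Brass part at t2 crop (465,235), green at (460,168), no blue. 5 chips on the left half, stage fully out. Now grasping brass.

Emit:
send_rows:
  xyz:
    - [-0.99,0.13,0]
    - [-0.99,0.13,0]
    - [-0.99,0.13,0]
    - [-0.99,0.13,0]
    - [-0.99,0.13,0]
    - [-0.99,0.13,0]
    - [-0.99,0.13,0]
    - [-0.99,0.13,0]
    - [-0.99,0.13,0]
    - [-0.99,0.13,0]
  angular:
    - [0,0,0]
    - [0,0,0]
    - [0,0,0]
    - [0,0,0]
    - [0,0,0]
    - [0,0,0]
    - [0,0,0]
    - [0,0,0]
    - [0,0,0]
    - [0,0,0]
  hand: 0.5

```text
t: 12.05
tool_pos: [0.5799, 0.0638, 0.2653]
tcp_rot: [-3.141, 0.001, 1.543]
contact_force: [-0.3, -0.9, 0.5]
opening: 0.0426
finger_force: 0.0
```

Emit:
send_rows:
  xyz:
    - [-0.99,0.13,0]
    - [-0.99,0.13,0]
    - [-0.99,0.13,0]
    - [-0.99,0.13,0]
    - [-0.99,0.13,0]
    - [0,0,0]
    - [0,0,0]
  angular:
    - [0,0,0]
    - [0,0,0]
    - [0,0,0]
    - [0,0,0]
    - [0,0,0]
    - [0,0,0]
    - [0,0,0]

```text
t: 12.75
tool_pos: [0.5929, -0.0592, 0.2652]
tcp_rot: [-3.141, -0.0, 1.542]
contact_force: [0.8, 1.0, 0.1]
opening: 0.0427
finger_force: 0.0
```

```bash
python3 - <<'E'
from h import *
import cv2
print(state()['tool_pos'],state()['tcp_rot'],state()['opening'])
c=read_camera('wrist');show(c,[('brass',.1),('green',.1),('orange',.078)])
cv2.imwrite('pics/w2.png',c['color'][:,:,::-1])
E
```

```text
[ 0.59289188 -0.05918364  0.26516181] [-3.14081177e+00 -8.53062881e-05  1.54232322e+00] 0.04274065663768891
brass 0.1 [258. 173.] [590.1 -55.8] [22.4 65.9] 86.4
brass 0.1 [256. 116.] [589.3   7.8] [18.1 35. ] 172.4
brass 0.1 [196. 114.] [525.3  11.2] [17.9 35.2] 162.6
brass 0.1 [100.  85.] [430.8  43. ] [11.1 17.8] 151.2
brass 0.1 [88. 93.] [416.1  31.5] [32.3 40.7] 115.7
brass 0.1 [80. 72.] [413.6  55.3] [ 7.8 21.4] 46.6
brass 0.1 [311.  73.] [645.9  47.8] [18.8 35.6] 1.3
brass 0.1 [257.  68.] [591.9  53.4] [19.  35.8] 174.4
brass 0.1 [69. 64.] [403.1  61.8] [11.5 14.1] 44.1
brass 0.1 [199.  69.] [533.6  54. ] [18.8 35.5] 22.1
brass 0.1 [101.  60.] [437.3  65. ] [10.9 22.2] 105.4
brass 0.1 [352.  15.] [683.9  97.3] [ 9.9 24.9] 87.5
brass 0.1 [164.  18.] [503.9 101. ] [11.1 27.4] 87.1
green 0.1 [438. 245.] [ 809.5 -153.3] [20.9 23.6] 178.4
green 0.1 [313. 171.] [651.3 -55.2] [26.1 65. ] 84.7
```

View pics/w2.png

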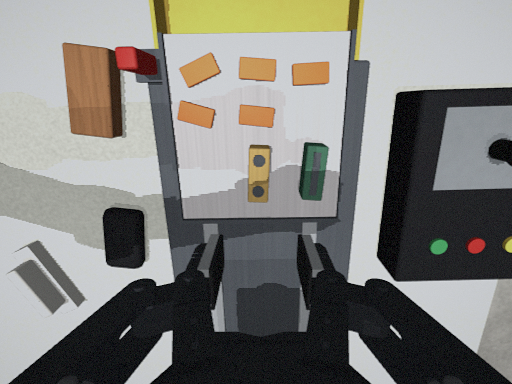

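Wrist view: brass at (258,173), green at (313,171), both between the fingers' lines as measured. Descend on brass.

Emit:
send_rows:
  xyz:
    - [0,0,1]
    - [0,0,1]
    - [0,0,1]
    - [0,0,1]
    - [0,0,1]
    - [0,0,1]
    - [0,0,0.8]
    - [0,0,0.4]
    - [0,0,0]
  angular:
    - [0,0,0.35]
    - [0,0,0]
    - [0,0,0]
    - [0,0,0]
    - [0,0,0]
    - [0,0,0]
    - [0,0,0]
    - [0,0,0]
    - [0,0,0]

```text
t: 13.7
tool_pos: [0.5925, -0.057, 0.0842]
tcp_rot: [-3.139, -0.001, 1.512]
contact_force: [-0.7, -0.6, 1.4]
opening: 0.0428
finger_force: 0.0
```

Emit:
send_rows:
  xyz:
    - [0,0,0]
    - [0,0,0]
    - [0,0,0]
    - [0,0,0]
    - [0,0,0]
    - [0,0,0]
  angular:
    - [0,0,0]
    - [0,0,0]
    - [0,0,0]
    - [0,0,0]
    - [0,0,0]
    - [0,0,0]
  hand: 0
  force: 50

```text
t: 14.3
tool_pos: [0.5944, -0.0581, 0.0866]
tcp_rot: [3.139, -0.0, 1.51]
contact_force: [-0.8, 0.8, 5.9]
opening: 0.023
finger_force: 51.9
```

Emit:
send_rows:
  xyz:
    - [0,0,-0.5]
    - [0,0,-1]
    - [0,0,-1]
    - [0,0,-1]
    - [0,0,-1]
    - [0,0,0]
  angular:
    - [0,0,0]
    - [0,0,0]
    - [0,0,0]
    - [0,0,0]
    - [0,0,0]
    - [0,0,0]

```text
t: 14.9
tool_pos: [0.5956, -0.0587, 0.2017]
tcp_rot: [3.134, 0.0, 1.509]
contact_force: [1.3, -0.9, -2.2]
opening: 0.0228
finger_force: 51.0
```

Emit:
send_rows:
  xyz:
    - [0.98,-0.22,0]
    - [0.98,-0.22,0]
    - [0.98,-0.22,0]
    - [0.98,-0.22,0]
    - [0.98,-0.22,0]
    - [0.98,-0.22,0]
    - [0.98,-0.22,0]
    - [0.98,-0.22,0]
    - [0.98,-0.22,0]
    - [0.98,-0.22,0]
  angular:
    - [0,0,0]
    - [0,0,0]
    - [0,0,0]
    - [0,0,0]
    - [0,0,0]
    - [0,0,0]
    - [0,0,0]
    - [0,0,0]
    - [0,0,0]
    - [0,0,0]

```text
t: 15.9
tool_pos: [0.5524, 0.1897, 0.1964]
tcp_rot: [-3.139, 0.002, 1.51]
contact_force: [-0.2, -0.4, -1.1]
opening: 0.0227
finger_force: 50.9
```

Emit:
send_rows:
  xyz:
    - [0.98,-0.22,0]
    - [0.98,-0.22,0]
    - [0.98,-0.22,0]
    - [0.98,-0.22,0]
    - [0.98,-0.22,0]
    - [0.98,-0.22,0]
    - [0,0,0]
    - [0,0,0]
    - [0,0,0]
  angular:
    - [0,0,0]
    - [0,0,0]
    - [0,0,0]
    - [0,0,0]
    - [0,0,0]
    - [0,0,0]
    - [0,0,-0.9]
    - [0,0,-0.9]
    - [0,0,0]

```text
t: 16.8
tool_pos: [0.5288, 0.3374, 0.1962]
tcp_rot: [-3.139, 0.002, 1.69]
contact_force: [0.3, -0.6, -2.4]
opening: 0.0226
finger_force: 50.9
```

```bash
python3 - <<'E'
from h import *
import cv2
print(state()['tool_pos'],state()['tcp_rot'],state()['opening'])
c=read_camera('wrist');show(c,[('blue',.03),('brass',.2)])
cv2.imwrite('pics/w3.png',c['color'][:,:,::-1])
E
```

```text
[0.52883609 0.33744206 0.19619148] [-3.13880030e+00  1.63234328e-03  1.68991900e+00] 0.022613613498388176
blue 0.03 [485. 337.] [870.2 143.4] [41.5 43.3] 6.9
blue 0.03 [348. 201.] [634.3 316.9] [ 71.8 143.7] 56.2
blue 0.03 [281. 150.] [562.6 349.3] [145.2 176.6] 6.9
brass 0.2 [346. 351.] [588.  276.7] [ 7.1 33.2] 134.6
brass 0.2 [259. 329.] [533.5 286.9] [ 8.2 36.5] 0.1
brass 0.2 [106. 245.] [442.3 334.6] [12.7 29.8] 80.1
brass 0.2 [260. 256.] [527.9 335.5] [27.9 77.1] 96.9
```

View pics/w3.png

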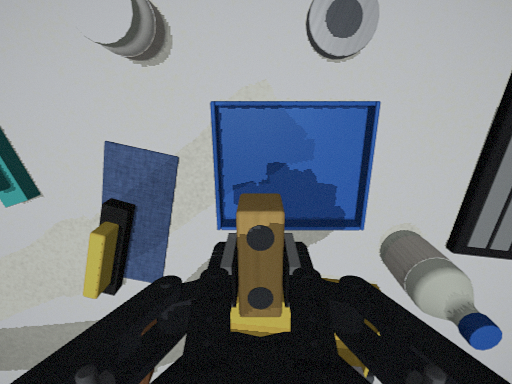

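Wrist view: brass held squarely (260,256), tray at (295,165), clear below. Lower and release.

Emit:
send_rows:
  xyz:
    - [0.2,0,1]
    - [0,0,1]
    - [0,0,1]
    - [0,0,1]
    - [0,0,1]
    - [0,0,1]
    - [0,0,0.5]
    - [0,0,0.3]
    - [0,0,0.1]
    - [0,0,0]
  angular:
    - [0,0,0]
    - [0,0,0]
    - [0,0,0]
    - [0,0,0]
    - [0,0,0]
    - [0,0,0]
    - [0,0,0]
    - [0,0,0]
    - [0,0,0]
    - [0,0,0]

```text
t: 17.85
tool_pos: [0.5294, 0.3435, 0.0259]
tcp_rot: [3.141, -0.001, 1.689]
contact_force: [0.4, 0.4, -3.3]
opening: 0.023
finger_force: 50.9
```

Emit:
send_rows:
  xyz:
    - [0,0,0.1]
    - [0,0,0.06]
    - [0,0,0]
  angular:
    - [0,0,0]
    - [0,0,0]
    - [0,0,0]

```text
t: 18.15
tool_pos: [0.529, 0.3433, 0.0217]
tcp_rot: [3.141, -0.0, 1.69]
contact_force: [0.3, 0.1, -2.1]
opening: 0.0227
finger_force: 50.9
```

Emit:
send_rows:
  xyz:
    - [0,0,0]
    - [0,0,0]
    - [0,0,0]
    - [0,0,0]
  angular:
    - [0,0,0]
    - [0,0,0]
    - [0,0,0]
    - [0,0,0]
  hand: 0.5

```text
t: 18.55
tool_pos: [0.5291, 0.3433, 0.0216]
tcp_rot: [3.141, -0.0, 1.69]
contact_force: [0.1, 0.3, -0.2]
opening: 0.043
finger_force: 0.0
```

Emit:
send_rows:
  xyz:
    - [0,0,-0.4]
    - [0,0,-1]
    - [0,0,-1]
    - [0,0,-1]
    - [0,0,-1]
    - [0,0,-1]
    - [0,0,-1]
    - [0,0,-1]
    - [0,0,0]
  angular:
    - [0,0,0]
    - [0,0,0]
    - [0,0,0]
    - [0,0,0]
    - [0,0,0.9]
    - [0,0,0.9]
    - [0,0,0.3]
    - [0,0,0]
    - [0,0,0]

```text
t: 19.45
tool_pos: [0.5307, 0.345, 0.2114]
tcp_rot: [3.134, -0.006, 1.48]
contact_force: [-0.7, 0.1, 0.2]
opening: 0.0427
finger_force: 0.0
```

```bash
python3 - <<'E'
from h import *
print(state()['tool_pos'],state()['tcp_rot'],state()['opening'])
c=read_camera('wrist');show(c,[('brass',.035),('blue',.03)])
for n in('top','scene'):
    c=read_camera(n);print(n);show(c,[('green',.1),('yellow',.056),('navy',.004)])
E
```

```text
[0.53067797 0.34500643 0.21144018] [ 3.13447013 -0.00645075  1.47992465] 0.0426897205439683
brass 0.035 [355. 339.] [649.2  89.1] [19.1 26.5] 90.7
brass 0.035 [262. 307.] [523.4 162.6] [107. 112.] 92.4
brass 0.035 [373. 273.] [671.8 196.9] [ 39.6 113.5] 170.7
brass 0.035 [128. 262.] [346.  243.8] [22.9 45.2] 62.1
brass 0.035 [257. 174.] [528.  344.3] [23.5 65.7] 96.7
blue 0.03 [498. 290.] [845.7 147.6] [36.8 41.7] 100.9
blue 0.03 [324. 197.] [598.5 298.3] [ 94.3 201.6] 40.6
blue 0.03 [275. 153.] [562.1 349.8] [146.3 175.5] 7.0
top
green 0.1 [333. 136.] [650.2 -56.1] [30.3 62.8] 84.4
green 0.1 [368.  79.] [ 815.4 -164.5] [22.4 24.7] 175.9
yellow 0.056 [260. 152.] [591.5 133.4] [121.6 239.2] 177.0
yellow 0.056 [365.  47.] [ 940.5 -178.9] [20.9 23.6] 175.8
navy 0.004 [  3. 289.] [247.6 904.2] [ 34.5 128.4] 5.3
navy 0.004 [211. 161.] [609.5 300.8] [ 47.9 103.4] 7.7
navy 0.004 [198. 148.] [656.6 331.4] [ 7.6 80.2] 96.9
navy 0.004 [489. 110.] [ 755.7 -556. ] [132.7 133.8] 89.2
scene
green 0.1 [168. 315.] [ 837.3 -166.6] [24.3 24.5] 127.0
green 0.1 [199. 250.] [662.4 -57.2] [22.9 56.5] 82.9
green 0.1 [466.  11.] [-279.6 1324.2] [120.7 371.2] 131.0
green 0.1 [437.   6.] [-330.  1184.6] [ 65.1 159.3] 137.8
yellow 0.056 [172. 351.] [ 928.7 -174.8] [21.4 22.6] 80.5
yellow 0.056 [261. 230.] [613.5 128.1] [122.  222.1] 178.3
yellow 0.056 [267. 158.] [356.4 211. ] [25.2 83.9] 78.9
navy 0.004 [319. 210.] [557.5 350.8] [153.7 190.1] 6.8
navy 0.004 [ 82. 192.] [ 340.7 -454.3] [111.7 153.8] 31.3
navy 0.004 [280. 171.] [376.7 251.5] [ 80.6 180.8] 85.1
navy 0.004 [472. 113.] [ 166.5 1129.7] [431.5 753. ] 21.1
navy 0.004 [445.  12.] [-411.3 1320.7] [ 67.4 279.4] 139.1
navy 0.004 [371.  19.] [-339.8  894.9] [423.8 709.4] 83.1
```

Brass sits in the tray at (528,344). The scraper has been knocked (about 35 mm aside), so I'll re-measure it later. Green next.

Emit:
send_rows:
  xyz:
    - [-0.97,0.4,0]
    - [-0.97,0.4,0]
    - [-0.97,0.4,0]
    - [-0.97,0.4,0]
    - [-0.97,0.4,0]
    - [-0.97,0.4,0]
    - [-0.97,0.4,0]
    - [-0.97,0.4,0]
    - [-0.97,0.4,0]
    - [-0.97,0.4,0]
  angular:
    - [0,0,0]
    - [0,0,0]
    - [0,0,0]
    - [0,0,0]
    - [0,0,0]
    - [0,0,0]
    - [0,0,0]
    - [0,0,0]
    - [0,0,0]
    - [0,0,0]

```text
t: 20.6
tool_pos: [0.6057, 0.0913, 0.2047]
tcp_rot: [-3.138, 0.001, 1.48]
contact_force: [-0.1, 0.4, 0.3]
opening: 0.0428
finger_force: 0.0
```

Emit:
send_rows:
  xyz:
    - [-0.97,0.4,0]
    - [-0.97,0.4,0]
    - [-0.97,0.4,0]
    - [-0.97,0.4,0]
    - [-0.97,0.4,0]
    - [-0.97,0.4,0]
    - [0,0,0]
    - [0,0,0]
    - [0,0,0]
  angular:
    - [0,0,0]
    - [0,0,0]
    - [0,0,0]
    - [0,0,0]
    - [0,0,0]
    - [0,0,0]
    - [0,0,0]
    - [0,0,0]
    - [0,0,0]

```text
t: 21.5
tool_pos: [0.6524, -0.0557, 0.2055]
tcp_rot: [-3.14, -0.002, 1.482]
contact_force: [-0.2, -0.4, -0.3]
opening: 0.0425
finger_force: 0.0
```

```bash
python3 - <<'E'
from h import *
print(state()['tool_pos'],state()['tcp_rot'],state()['opening'])
c=read_camera('wrist');show(c,[('green',.1)])
E
```

```text
[ 0.65235435 -0.05572487  0.20552886] [-3.13960213e+00 -1.70240068e-03  1.48206557e+00] 0.04252954219014421
green 0.1 [425. 267.] [ 811.4 -150.1] [21.3 23.3] 175.0
green 0.1 [263. 191.] [654.1 -54.7] [22.4 66.4] 84.4
```

Descend .2055 → .086.

Emit:
send_rows:
  xyz:
    - [0,0,1]
    - [0,0,1]
    - [0,0,1]
    - [0,0,1]
    - [0,0,0.5]
    - [0,0,0.28]
    - [0,0,0]
  angular:
    - [0,0,0]
    - [0,0,0]
    - [0,0,0]
    - [0,0,0]
    - [0,0,0]
    - [0,0,0]
    - [0,0,0]

```text
t: 22.25
tool_pos: [0.6528, -0.057, 0.0864]
tcp_rot: [-3.141, -0.0, 1.481]
contact_force: [-0.2, 0.4, 1.0]
opening: 0.0429
finger_force: 0.0
```

Emit:
send_rows:
  xyz:
    - [0,0,0]
    - [0,0,0]
    - [0,0,0]
    - [0,0,0]
    - [0,0,0]
    - [0,0,0]
  angular:
    - [0,0,0]
    - [0,0,0]
    - [0,0,0]
    - [0,0,0]
    - [0,0,0]
    - [0,0,0]
  hand: 0
  force: 50

```text
t: 22.85
tool_pos: [0.6541, -0.0576, 0.0884]
tcp_rot: [3.139, -0.0, 1.48]
contact_force: [-0.1, 0.1, 6.2]
opening: 0.0228
finger_force: 51.3
```

Emit:
send_rows:
  xyz:
    - [0,0,-0.5]
    - [0,0,-1]
    - [0,0,-1]
    - [0,0,-1]
    - [0,0,-1]
    - [0,0,0]
  angular:
    - [0,0,0]
    - [0,0,0]
    - [0,0,0]
    - [0,0,0]
    - [0,0,0]
    - [0,0,0]

```text
t: 23.45
tool_pos: [0.6551, -0.0578, 0.2035]
tcp_rot: [3.134, -0.0, 1.48]
contact_force: [-0.1, -0.4, -1.9]
opening: 0.023
finger_force: 50.5
```

Emit:
send_rows:
  xyz:
    - [0.95,-0.21,0]
    - [0.95,-0.21,0]
    - [0.95,-0.21,0]
    - [0.95,-0.21,0]
    - [0.95,-0.21,0]
    - [0.95,-0.21,0]
    - [0.95,-0.21,0]
    - [0.95,-0.21,0]
    - [0.95,-0.21,0]
    - [0.95,-0.21,0]
  angular:
    - [0,0,0]
    - [0,0,0]
    - [0,0,0]
    - [0,0,0]
    - [0,0,0]
    - [0,0,0]
    - [0,0,0]
    - [0,0,0]
    - [0,0,0]
    - [0,0,0]

```text
t: 24.45
tool_pos: [0.621, 0.1839, 0.1975]
tcp_rot: [-3.138, 0.002, 1.48]
contact_force: [0.2, -0.1, -1.3]
opening: 0.0231
finger_force: 50.5
```

Emit:
send_rows:
  xyz:
    - [0.95,-0.21,0]
    - [0.95,-0.21,0]
    - [0.95,-0.21,0]
    - [0.95,-0.21,0]
    - [0.95,-0.21,0]
    - [0.95,-0.21,0]
    - [0.95,-0.22,0]
    - [0,0,0]
    - [0,0,0]
    - [0,0,0]
  angular:
    - [0,0,0]
    - [0,0,0]
    - [0,0,0]
    - [0,0,0]
    - [0,0,0]
    - [0,0,0]
    - [0,0,0]
    - [0,0,-0.9]
    - [0,0,-0.9]
    - [0,0,-0.3]

```text
t: 25.45
tool_pos: [0.5997, 0.3518, 0.1973]
tcp_rot: [-3.138, 0.002, 1.692]
contact_force: [-0.5, -0.7, -0.8]
opening: 0.0231
finger_force: 50.4
```

Emit:
send_rows:
  xyz:
    - [0,0,0]
    - [0,0,1]
    - [0,0,1]
    - [0,0,1]
    - [0,0,1]
    - [0,0,0]
  angular:
    - [0,0,0]
    - [0,0,0]
    - [0,0,0]
    - [0,0,0]
    - [0,0,0]
    - [0,0,0]

```text
t: 26.05
tool_pos: [0.5979, 0.3499, 0.0946]
tcp_rot: [-3.133, 0.005, 1.688]
contact_force: [-1.1, -0.6, -2.3]
opening: 0.0231
finger_force: 50.4
```

Emit:
send_rows:
  xyz:
    - [0,0,1]
    - [0,0,1]
    - [0,0,0.5]
    - [0,0,0.3]
    - [0,0,0]
    - [0,0,0]
  angular:
    - [0,0,0]
    - [0,0,0]
    - [0,0,0]
    - [0,0,0]
    - [0,0,0]
    - [0,0,0]

```text
t: 26.65
tool_pos: [0.6013, 0.3531, 0.0307]
tcp_rot: [3.14, -0.001, 1.69]
contact_force: [0.4, 0.4, -1.6]
opening: 0.0228
finger_force: 50.4
```

Emit:
send_rows:
  xyz:
    - [0,0,0]
    - [0,0,0]
    - [0,0,0]
    - [0,0,0]
  angular:
    - [0,0,0]
    - [0,0,0]
    - [0,0,0]
    - [0,0,0]
  hand: 0.5

```text
t: 27.05
tool_pos: [0.6008, 0.3527, 0.03]
tcp_rot: [3.141, -0.0, 1.69]
contact_force: [0.7, -0.1, -0.1]
opening: 0.0426
finger_force: 0.0
```

Emit:
send_rows:
  xyz:
    - [0,0,-0.4]
    - [0,0,-1]
    - [0,0,-1]
    - [0,0,-1]
    - [0,0,-1]
    - [0,0,-1]
    - [0,0,-1]
    - [0,0,-1]
    - [0,0,-1]
    - [0,0,0]
  angular:
    - [0,0,0]
    - [0,0,0]
    - [0,0,0]
    - [0,0,0]
    - [0,0,0]
    - [0,0,0]
    - [0,0,0]
    - [0,0,0]
    - [0,0,0]
    - [0,0,0]

```text
t: 28.05
tool_pos: [0.6022, 0.3541, 0.2451]
tcp_rot: [3.133, -0.005, 1.69]
contact_force: [-0.9, -0.3, 1.6]
opening: 0.0427
finger_force: 0.0
```

```bash
python3 - <<'E'
from h import *
print(state()['tool_pos'],state()['tcp_rot'],state()['opening'])
c=read_camera('wrist');show(c,[('brass',.035),('green',.035),('blue',.03),('yellow',.056),('navy',.004)])
cv2.imwrite('pics/w4.png',c['color'][:,:,::-1])
c=read_camera('scene');show(c,[('red',.12),('yellow',.056)])
cv2.imwrite('pics/s4.png',cv2.resize(c['color'][110:280,210:400],None,fx=3.5,fy=3.5)[:,:,::-1])
E
```

```text
[0.60222816 0.35411966 0.24506214] [ 3.13278393 -0.00491102  1.68967291] 0.04269985343398182
brass 0.035 [264. 321.] [632.1 110.4] [ 56.2 148.8] 10.2
brass 0.035 [ 61. 272.] [333.5 167.6] [ 3.8 34.5] 79.9
brass 0.035 [259. 277.] [625.  190.7] [ 47.1 122. ] -0.8
brass 0.035 [171. 268.] [493.4 194.5] [33.3 57.1] 64.4
brass 0.035 [ 65. 233.] [340.6 226.6] [24.5 79.9] 68.2
brass 0.035 [202. 168.] [528.9 344.6] [23.6 64.9] 96.3
green 0.035 [258. 168.] [599.8 354.3] [22.2 64.9] 97.2
blue 0.03 [257. 218.] [607.7 281.9] [ 1.5 94.7] 6.6
blue 0.03 [167. 196.] [482.1 304.2] [18.1 77.1] 108.4
blue 0.03 [294. 187.] [652.5 332.3] [ 3.4 91.3] 97.8
blue 0.03 [270. 156.] [613.2 370.4] [ 9.6 15.2] 134.0
blue 0.03 [224. 180.] [567.8 334.8] [ 91.7 158.4] 6.6
blue 0.03 [233. 119.] [558.2 394.9] [ 55.6 175.2] 6.8
yellow 0.056 [240. 297.] [600.3 168.4] [44.8 76.8] -0.0
yellow 0.056 [159. 278.] [481.3 188.5] [ 6.5 12.4] 6.5
yellow 0.056 [ 64. 243.] [350.1 222.8] [ 27.8 107.4] 71.6
navy 0.004 [102. 203.] [374.1 254.2] [ 87.9 187.2] 84.1
navy 0.004 [230. 163.] [562.9 342.7] [159.4 187.5] 6.8
red 0.12 [170. 332.] [ 889.5 -162.8] [18.2 21.8] 80.4
red 0.12 [229. 186.] [482.2  61.2] [19.  36.4] 170.8
yellow 0.056 [172. 351.] [ 928.7 -174.8] [21.4 22.6] 80.5
yellow 0.056 [261. 231.] [614.  128.5] [121.8 227.3] 178.0
yellow 0.056 [267. 158.] [358.4 210.6] [29.3 83.8] 78.9
```

View pics/w4.png

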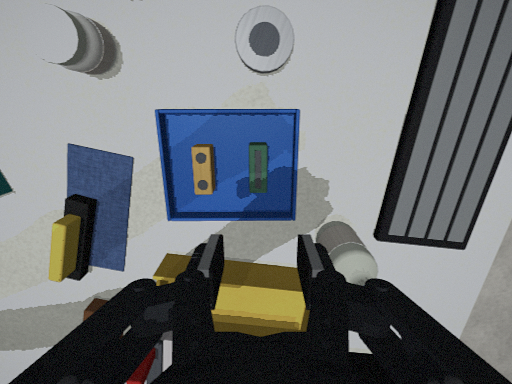

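View pics/s4.png

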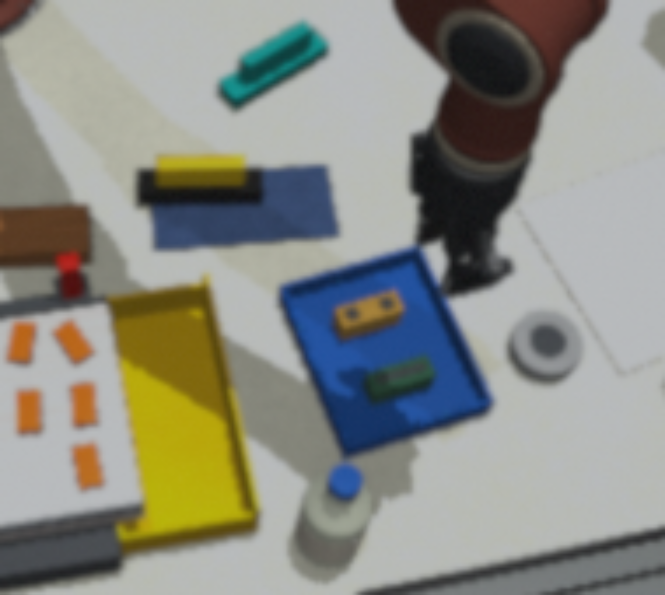

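Tray holds both parts upright (wrist px (203,168) and (258,168)). Candidates for the scraper in the scene crop: black foot with yellow ridge (200,180), turquoise look-alike (275,65), and the white one off-crop. The black/yellow one fits; it has shifted to the mat's robot-side edge. Moving over it.

Emit:
send_rows:
  xyz:
    - [0,0,0]
    - [0,0,0]
    - [0,0,0]
    - [0,0,0]
    - [0,0,0]
  angular:
    - [0,0,0.8]
    - [0,0,0.8]
    - [0,0,0.8]
    - [0,0,0.7]
    - [0,0,0]
  hand: 0.6

```text
t: 28.65
tool_pos: [0.5998, 0.352, 0.2377]
tcp_rot: [-3.139, 0.003, 1.38]
contact_force: [-0.6, -0.5, 0.6]
opening: 0.0516
finger_force: 0.0
```

Emit:
send_rows:
  xyz:
    - [-0.72,-0.95,0]
    - [-0.72,-0.95,0]
    - [-0.72,-0.95,0]
    - [-0.72,-0.95,0]
    - [-0.72,-0.95,0]
    - [-0.72,-0.95,0]
    - [-0.72,-0.95,0]
    - [-0.72,-0.95,0]
    - [-0.72,-0.95,0]
    - [0,0,0]
  angular:
    - [0,0,0]
    - [0,0,0]
    - [0,0,0]
    - [0,0,0]
    - [0,0,0]
    - [0,0,0]
    - [0,0,0]
    - [0,0,0]
    - [0,0,0]
    - [0,0,0]

```text
t: 29.65
tool_pos: [0.3557, 0.2315, 0.2386]
tcp_rot: [-3.138, 0.005, 1.383]
contact_force: [-0.0, 0.6, 1.4]
opening: 0.0516
finger_force: 0.0
```

```bash
python3 - <<'E'
from h import *
print(state()['tool_pos'],state()['tcp_rot'],state()['opening'],state()['qpos'].round(2))
c=read_camera('wrist');show(c,[('yellow',.056),('navy',.004)])
cv2.imwrite('pics/w5.png',c['color'][:,:,::-1])
E
```

```text
[0.35571541 0.23153609 0.23861607] [-3.13816669  0.00475109  1.38293197] 0.051555629540877376 [-0.4   0.29 -0.3   2.02  0.11  0.85 -0.94]
yellow 0.056 [427. 204.] [557.  150.6] [100.8 187.4] 5.7
yellow 0.056 [257. 178.] [348.9 225.4] [17.8 72.3] 79.6
navy 0.004 [267. 143.] [372.9 253.9] [ 87.4 187.2] 84.2
navy 0.004 [455.  71.] [582.9 317.8] [ 90.8 186.7] 6.8
navy 0.004 [441.  35.] [593.7 346.4] [24.3 70.6] 119.6
navy 0.004 [343.  60.] [478.9 332.9] [  9.2 145.6] 97.0
```

View pics/w5.png

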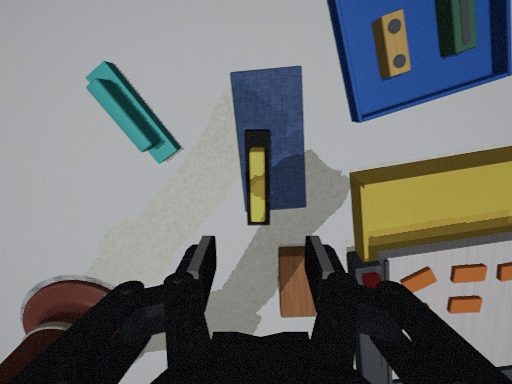

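```bash
python3 - <<'E'
from h import *
for n in('wrist','scene','top'):
    c=read_camera(n);R=cv2.Rodrigues(np.array(c['rvec']))[0]
    print(n,(-R.T@c['tvec']).round(3),'axis',R[2].round(3))
    if n=='wrist':
        print(ray(c,[(257,148),(257,222)],.056).round(3),ray(c,[(247,130),(269,130),(247,224),(269,224)],.022).round(3),ray(c,[(247,130),(269,130),(247,224),(269,224)],0).round(3))
        cv2.imwrite('pics/w6.png',cv2.resize(c['color'][100:260,180:340],None,fx=3.7,fy=3.7,interpolation=cv2.INTER_CUBIC)[:,:,::-1])
    if n=='scene': 
        for b in blobs(c,'yellow',.056): print(b)
        cv2.imwrite('pics/s6.png',cv2.resize(c['color'][130:190,230:320],None,fx=8,fy=8,interpolation=cv2.INTER_CUBIC)[:,:,::-1])
E
```

```text
wrist [0.372 0.312 0.373] axis [-0.059 -0.311 -0.949]
[[0.359 0.263 0.056]
 [0.341 0.17  0.056]] [[0.35  0.282 0.022]
 [0.377 0.277 0.022]
 [0.324 0.154 0.022]
 [0.354 0.149 0.022]] [[0.349 0.28  0.   ]
 [0.377 0.274 0.   ]
 [0.321 0.145 0.   ]
 [0.353 0.138 0.   ]]
scene [1.085 0.037 1.173] axis [-0.489  0.095 -0.867]
{'px': array([172., 351.]), 'c': array([ 928.7, -174.8]), 's': array([21.5, 22.6]), 'yaw': np.float32(80.5)}
{'px': array([260., 223.]), 'c': array([602. , 127.7]), 's': array([122.2, 242.3]), 'yaw': np.float32(178.8)}
{'px': array([267., 158.]), 'c': array([356.4, 211. ]), 's': array([25.2, 83.9]), 'yaw': np.float32(78.9)}
top [0.34  0.131 1.01 ] axis [ 0.16   0.033 -0.987]
```

View pics/w6.png

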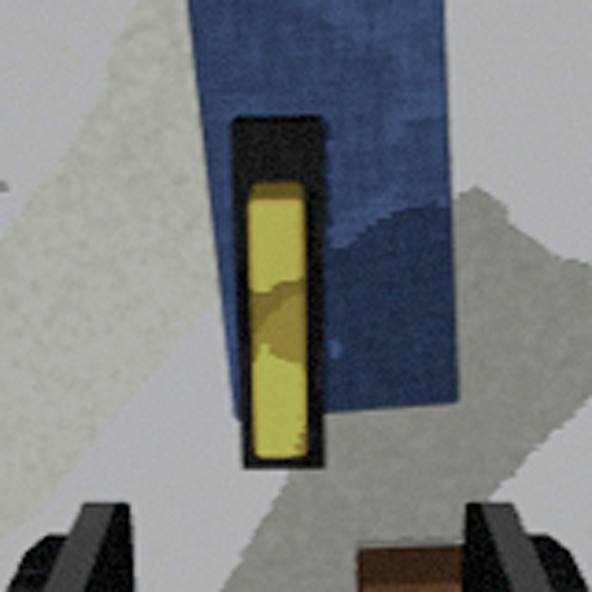

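Scraper is standing, centre about (0.351, 0.216), length yaw 79.5°. I'll grip 20 mm off-centre because of the reach limit.

Emit:
send_rows:
  xyz:
    - [0.1,-0.05,1]
    - [0,0,1]
    - [0,0,1]
    - [0,0,1]
    - [0,0,1]
    - [0,0,1]
    - [0,0,0.6]
    - [0,0,0]
  angular:
    - [0,0,0]
    - [0,0,0]
    - [0,0,0]
    - [0,0,0]
    - [0,0,0]
    - [0,0,0]
    - [0,0,0]
    - [0,0,0]

```text
t: 30.65
tool_pos: [0.359, 0.2366, 0.0722]
tcp_rot: [-3.139, 0.003, 1.38]
contact_force: [0.3, -0.9, 0.1]
opening: 0.0512
finger_force: 0.0
```

Emit:
send_rows:
  xyz:
    - [0,0,0.7]
    - [0,0,0.5]
    - [0,0,0.15]
    - [0,0,0]
  angular:
    - [0,0,0]
    - [0,0,0]
    - [0,0,0]
    - [0,0,0]

```text
t: 31.05
tool_pos: [0.3597, 0.2371, 0.0406]
tcp_rot: [3.141, -0.0, 1.38]
contact_force: [-0.1, 0.2, 0.2]
opening: 0.0512
finger_force: 0.0
```

Emit:
send_rows:
  xyz:
    - [0,0,0]
    - [0,0,0]
    - [0,0,0]
    - [0,0,0]
    - [0,0,0]
    - [0,0,0]
  angular:
    - [0,0,0]
    - [0,0,0]
    - [0,0,0]
    - [0,0,0]
    - [0,0,0]
    - [0,0,0]
  hand: 0
  force: 70

```text
t: 31.65
tool_pos: [0.3594, 0.237, 0.0414]
tcp_rot: [3.141, -0.001, 1.38]
contact_force: [-1.1, -0.4, 7.0]
opening: 0.0168
finger_force: 69.0
```

Emit:
send_rows:
  xyz:
    - [0,0,-0.5]
    - [0,0,-1]
    - [0,0,-1]
    - [0,0,-1]
    - [0,0,-1]
    - [0,0,-1]
    - [0,0,0]
  angular:
    - [0,0,0]
    - [0,0,0]
    - [0,0,0]
    - [0,0,0]
    - [0,0,0]
    - [0,0,0]
    - [0,0,0]

```text
t: 32.35
tool_pos: [0.3608, 0.2377, 0.1808]
tcp_rot: [3.136, -0.005, 1.379]
contact_force: [0.9, -0.2, -0.2]
opening: 0.0169
finger_force: 68.3
```

```bash
python3 - <<'E'
from h import *
print(state()['tool_pos'],state()['tcp_rot'],state()['opening'])
c=read_camera('wrist');show(c,[('yellow',.17),('orange',.078),('brass',.1)])
cv2.imwrite('pics/w7.png',c['color'][:,:,::-1])
E
```

```text
[0.36077951 0.2377332  0.18084873] [ 3.13637369 -0.00509419  1.37938638] 0.016873004805237367
yellow 0.17 [261. 270.] [354.9 213.1] [21.1 89.2] 78.0
yellow 0.17 [426. 229.] [466.9 219. ] [57.2 81. ] -0.8
brass 0.1 [436. 264.] [514.5 147.8] [ 41.1 117.7] 2.1
brass 0.1 [260. 273.] [346.  163.6] [ 31.6 133. ] 78.0
brass 0.1 [460. 208.] [525.5 201.5] [ 9.5 11.6] 128.4
brass 0.1 [451. 191.] [505.8 213.3] [ 37.3 124.5] -0.8
brass 0.1 [415.  41.] [490.8 335.6] [17.9 48.2] 96.8
```

View pics/w7.png

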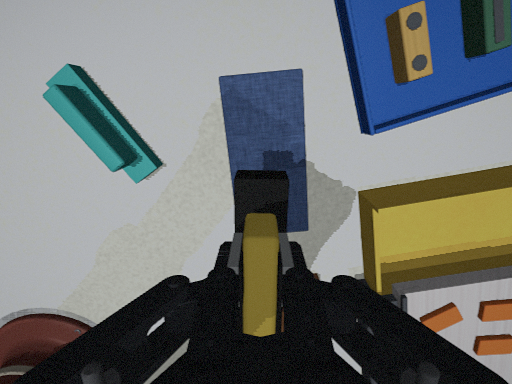

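Emit:
send_rows:
  xyz:
    - [-0.1,0.4,-0.8]
    - [-0.35,0.91,-0.5]
    - [-0.35,0.91,-0.3]
    - [-0.35,0.91,0]
    - [-0.35,0.91,0]
    - [-0.35,0.91,0]
    - [-0.35,0.91,0]
    - [-0.35,0.91,0]
    - [-0.35,0.91,0]
    - [-0.35,0.91,0]
  angular:
    - [0,0,0]
    - [0,0,0]
    - [0,0,0]
    - [0,0,0]
    - [0,0,0]
    - [0,0,0]
    - [0,0,0]
    - [0,0,0]
    - [0,0,0]
    - [0,0,0]

```text
t: 33.4
tool_pos: [0.5543, 0.1151, 0.2159]
tcp_rot: [-3.138, 0.002, 1.38]
contact_force: [0.6, 0.8, -0.9]
opening: 0.0166
finger_force: 68.1
```

Emit:
send_rows:
  xyz:
    - [-0.35,0.91,0]
    - [-0.2,0.5,0]
    - [0,0,0]
    - [0,0,0]
    - [0,0,0]
    - [0,0,0]
    - [0,0,0]
    - [0,0,0]
    - [0,0,0]
    - [0,0,0]
  angular:
    - [0,0,0]
    - [0,0,0]
    - [0,0,1]
    - [0,0,1]
    - [0,0,1]
    - [0,0,1]
    - [0,0,1]
    - [0,0,1]
    - [0,0,1]
    - [0,0,1]

```text
t: 34.4
tool_pos: [0.5854, 0.0964, 0.2166]
tcp_rot: [-3.14, 0.003, 0.577]
contact_force: [-0.6, 0.6, -1.0]
opening: 0.0168
finger_force: 68.1
```

Emit:
send_rows:
  xyz:
    - [0,0,0]
    - [0,0,0]
    - [0,0,0]
    - [0,0,0]
    - [0,0,0]
    - [0,0,0]
    - [0,0,0]
    - [0,0,0]
  angular:
    - [0,0,1]
    - [0,0,1]
    - [0,0,1]
    - [0,0,1]
    - [0,0,1]
    - [0,0,0.95]
    - [0,0,0]
    - [0,0,0]

```text
t: 35.2
tool_pos: [0.5859, 0.0963, 0.2172]
tcp_rot: [3.141, 0.002, -0.012]
contact_force: [0.4, -0.2, -1.9]
opening: 0.0167
finger_force: 68.2
```

```bash
python3 - <<'E'
from h import *
s=state();print(s['tool_pos'],s['tcp_rot'],s['opening'],s['qpos'].round(2))
z=s['tool_pos'][2]
c=read_camera('wrist');show(c,[('yellow',z+.019),('orange',.078),('brass',.078)])
E
```

```text
[0.5858591  0.09632834 0.21717267] [ 3.14125531e+00  1.96327145e-03 -1.24769681e-02] 0.016651813502436354 [-0.28  0.55  0.13  1.63 -0.08  0.97 -1.71]
yellow 0.23617266818687377 [258. 279.] [581.7  96. ] [16.7 71.1] 178.2
yellow 0.23617266818687377 [176. 184.] [631.7 132. ] [ 1.8 14.6] -0.6
yellow 0.23617266818687377 [208. 194.] [627.5 116.1] [17.6 44.3] 4.0
brass 0.078 [258. 280.] [467.2  97.2] [ 40.2 168.3] 178.2
brass 0.078 [ 68. 218.] [548.4 305.9] [20.5 54.6] 96.9
brass 0.078 [178. 192.] [576.5 181.9] [ 4.1 18. ] 7.3
brass 0.078 [352. 171.] [595.3   0.6] [ 9.  24.3] 177.8
brass 0.078 [255. 131.] [639.7 107.6] [30.7 78.6] -0.5
brass 0.078 [199. 176.] [596.7 147. ] [ 51.  204.8] 176.7
```

Emit:
send_rows:
  xyz:
    - [0.04,0.94,0]
    - [0.04,0.94,0]
    - [0.04,0.94,0]
    - [0.04,0.94,0]
    - [0.04,0.94,0]
    - [0.04,0.94,0]
    - [0,0,0]
  angular:
    - [0,0,0]
    - [0,0,0]
    - [0,0,0]
    - [0,0,0]
    - [0,0,0]
    - [0,0,0]
    - [0,0,0]

```text
t: 35.95
tool_pos: [0.59, -0.0509, 0.218]
tcp_rot: [3.138, 0.0, -0.022]
contact_force: [-0.5, -0.2, -1.1]
opening: 0.0169
finger_force: 68.2
```

```bash
python3 - <<'E'
from h import *
s=state();print(s['tool_pos'],s['tcp_rot'],s['opening'])
z=s['tool_pos'][2];I=[]
for n in('top','scene'):
    c=read_camera(n);print(n);show(c,[('yellow',z+.019)]);
    for b in blobs(c,'brass',.078):
        if b['s'][1]<45 and -50<b['c'][1]<130: print(b['px'],b['c'],b['yaw'])
    I.append(c['color'])
cv2.imwrite('pics/sc8.png',cv2.resize(I[1][120:300,150:340],None,fx=3.3,fy=3.3)[:,:,::-1])
E
```

```text
[ 0.58998297 -0.05089773  0.21801165] [ 3.13757872e+00  2.15809840e-04 -2.15135569e-02] 0.016850956358222122
top
yellow 0.23701165097606436 [344. 157.] [554.5 -50.5] [16.  73.9] 176.6
yellow 0.23701165097606436 [260. 154.] [543.5 132.9] [ 98.5 194.4] 177.0
yellow 0.23701165097606436 [365.  47.] [ 826.7 -120.2] [16.9 19. ] 175.8
[310. 184.] [520.8   8.4] 164.4
[293. 182.] [529.8  54.4] 21.1
[292. 159.] [592.7  53. ] 178.2
[294. 139.] [650.3  48.4] 178.2
scene
yellow 0.23701165097606436 [172. 351.] [ 954.1 -140.5] [18. 19.] 80.5
yellow 0.23701165097606436 [193. 210.] [600.6 -49.6] [15.7 44.6] 5.9
yellow 0.23701165097606436 [260. 223.] [681.9 112.2] [102.9 201.1] -0.8
[235. 243.] [653.2  49.2] -0.5
[234. 225.] [594.9  54.7] 170.5
[231. 207.] [532.9  54.6] 24.1
```

View pics/sc8.png

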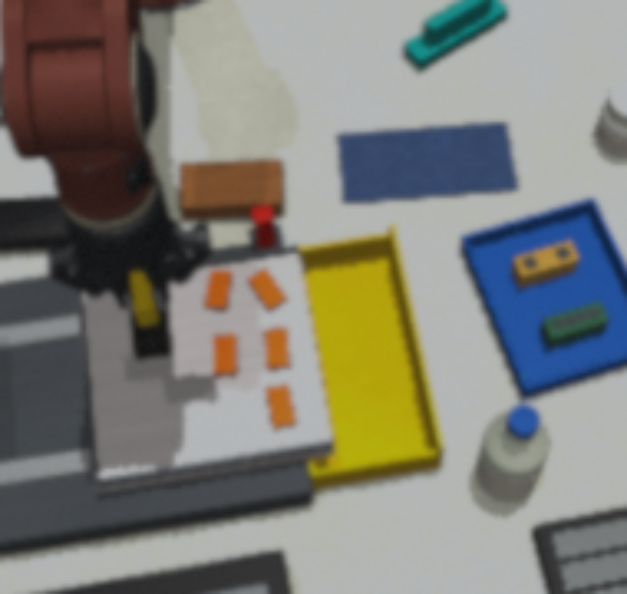

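Scene crop: scraper held in front of the chip group (foot at (150,340)), chips at (218,290), (267,290), (225,355), (277,348), (281,407). Lower behind them.

Emit:
send_rows:
  xyz:
    - [0,0,1]
    - [0,0,1]
    - [0,0,1]
    - [0,0,0.8]
    - [0,0,0.3]
    - [0,0,0]
    - [0,0,0]
  angular:
    - [0,0,0]
    - [0,0,0]
    - [0,0,0]
    - [0,0,0]
    - [0,0,0]
    - [0,0,0]
    - [0,0,0]

```text
t: 36.75
tool_pos: [0.5913, -0.0444, 0.1164]
tcp_rot: [-3.141, -0.002, -0.014]
contact_force: [0.0, 0.3, -1.1]
opening: 0.0168
finger_force: 68.2
```

Emit:
send_rows:
  xyz:
    - [0,0,0.15]
    - [0,0,0.1]
    - [0,0,0.05]
    - [0,0,0]
    - [0,0,0]
  angular:
    - [0,0,0]
    - [0,0,0]
    - [0,0,0]
    - [0,0,0]
    - [0,0,0]

```text
t: 37.25
tool_pos: [0.5905, -0.0451, 0.1082]
tcp_rot: [-3.142, -0.0, -0.015]
contact_force: [0.1, -0.6, -1.2]
opening: 0.0169
finger_force: 68.2
```

Emit:
send_rows:
  xyz:
    - [0,0,0.06]
    - [0,0,0]
    - [0,0,0]
  angular:
    - [0,0,0]
    - [0,0,0]
    - [0,0,0]

```text
t: 37.55
tool_pos: [0.5908, -0.0452, 0.1075]
tcp_rot: [-3.141, -0.001, -0.015]
contact_force: [-2.4, 0.7, 5.6]
opening: 0.0168
finger_force: 68.9
```

Emit:
send_rows:
  xyz:
    - [0,-0.15,0]
    - [0,-0.3,0]
    - [0,-0.3,0]
    - [0,-0.3,0]
    - [0,-0.3,0]
    - [0,-0.3,0]
    - [0,-0.3,0]
    - [0,-0.3,0]
    - [0,-0.3,0]
    - [0,-0.3,0]
  angular:
    - [0,0,0]
    - [0,0,0]
    - [0,0,0]
    - [0,0,0]
    - [0,0,0]
    - [0,0,0]
    - [0,0,0]
    - [0,0,0]
    - [0,0,0]
    - [0,0,0]

```text
t: 38.55
tool_pos: [0.5928, 0.0245, 0.1075]
tcp_rot: [3.139, -0.003, -0.016]
contact_force: [-0.1, -3.7, 4.9]
opening: 0.017
finger_force: 69.0
```

Emit:
send_rows:
  xyz:
    - [0,-0.3,0]
    - [0,-0.3,0]
    - [0,-0.3,0]
    - [0,-0.3,0]
    - [0,-0.3,0]
    - [0,-0.3,0]
    - [0,-0.3,0]
    - [0,-0.15,0]
    - [0,0,0]
  angular:
    - [0,0,0]
    - [0,0,0]
    - [0,0,0]
    - [0,0,0]
    - [0,0,0]
    - [0,0,0]
    - [0,0,0]
    - [0,0,0]
    - [0,0,0]

```text
t: 39.45
tool_pos: [0.5936, 0.0824, 0.1075]
tcp_rot: [3.141, -0.003, -0.014]
contact_force: [0.8, -1.7, 5.4]
opening: 0.017
finger_force: 69.0
```

```bash
python3 - <<'E'
from h import *
s=state();print(s['tool_pos'],s['tcp_rot'],s['opening'])
I=[]
for n in('top','scene'):
    c=read_camera(n);print(n);
    for b in blobs(c,'brass',.078)+blobs(c,'orange',.078)+blobs(c,'red',.12):
        if b['s'][1]<45 and -80<b['c'][1]<230: print(b['px'],b['c'],b['s'],b['yaw'])
    I.append(c['color'])
cv2.imwrite('pics/sc9.png',cv2.resize(I[1][120:300,150:340],None,fx=3.3,fy=3.3)[:,:,::-1])
E
```

```text
[0.5935779  0.08244766 0.10749172] [ 3.14097535e+00 -2.93336627e-03 -1.43595917e-02] 0.01700631443680387
top
[272. 167.] [572.6 111.6] [24.9 28.4] 178.6
scene
[253. 228.] [615.9 109.2] [18.6 20.2] 169.1
```

View pics/sc9.png

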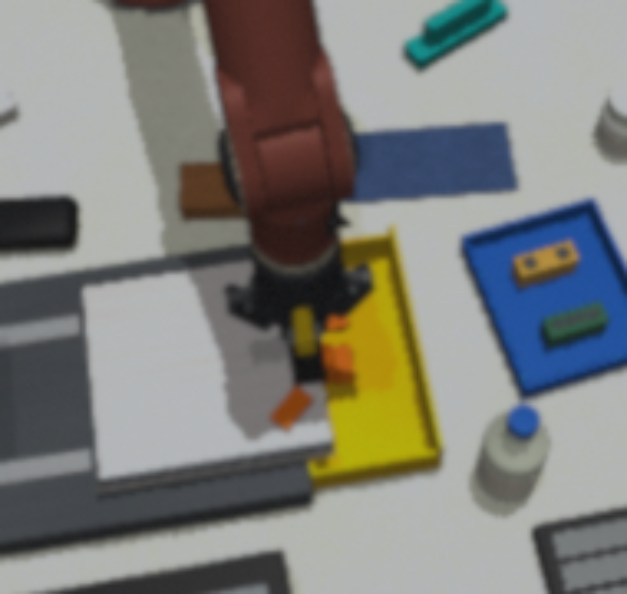

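Emit:
send_rows:
  xyz:
    - [0,0,-1]
    - [0,0,-1]
    - [0,0.6,-0.6]
    - [0.5,0.7,0]
    - [0.5,0.7,0]
    - [0.5,0.7,0]
    - [0.5,0.7,0]
    - [0,0,0]
    - [0,0,0]
  angular:
    - [0,0,0]
    - [0,0,0]
    - [0,0,0]
    - [0,0,0]
    - [0,0,0]
    - [0,0,0]
    - [0,0,0]
    - [0,0,0]
    - [0,0,0]

```text
t: 40.45
tool_pos: [0.6403, -0.0044, 0.1706]
tcp_rot: [-3.141, 0.002, -0.017]
contact_force: [0.1, 1.5, -1.8]
opening: 0.017
finger_force: 68.2
```

```bash
python3 - <<'E'
from h import *
s=state();print(s['tool_pos'],s['tcp_rot'],s['opening'])
I=[]
for n in('top','scene'):
    c=read_camera(n);print(n);
    for z in(.078,.012):
     for b in blobs(c,'brass',z)+blobs(c,'orange',z)+blobs(c,'red',.12):
        if b['s'][1]<55 and -80<b['c'][1]<230: print(z,b['px'],b['c'],b['s'],b['yaw'])
    I.append(c['color'])
a=cv2.resize(I[1][160:280,190:310],None,fx=3.3,fy=3.3);b=cv2.resize(I[0][105:225,235:355],None,fx=3.3,fy=3.3)
cv2.imwrite('pics/sc10.png',np.hstack([a,b])[:,:,::-1])
E
```

```text
[ 0.64032602 -0.00435394  0.17060598] [-3.14146403e+00  2.13852623e-03 -1.70136968e-02] 0.017001857170060936
top
0.078 [277. 189.] [513.4  97.9] [10.9 44.5] 178.5
0.078 [268. 186.] [520.8 120.9] [19.2 36.3] 178.8
0.078 [275. 166.] [575.3 101.8] [16.6 34.1] 178.7
0.078 [290. 138.] [653.8  57. ] [20.3 36.5] 132.3
0.078 [291. 202.] [466.6  62.8] [18.1 23.7] 178.3
0.012 [277. 189.] [525.7  95.5] [11.7 47.7] 178.5
0.012 [268. 186.] [533.6 120.2] [20.6 38.8] 178.8
0.012 [275. 166.] [591.9  99.8] [17.8 36.5] 178.7
0.012 [290. 138.] [676.   51.8] [21.8 39.1] 132.3
0.012 [291. 202.] [466.6  62.8] [18.1 23.7] 178.3
scene
0.078 [252. 229.] [619.5 109. ] [30.8 48.9] 2.6
0.078 [251. 214.] [568.1 115.5] [23.6 42.3] -0.6
0.078 [238. 243.] [657.2  57.5] [11.8 30.2] 132.8
0.078 [250. 230.] [621.2 101.9] [12.4 26.8] 169.6
0.078 [229. 185.] [475.2  62.3] [19.  22.1] 170.8
0.012 [252. 229.] [591.5 113.3] [32.6 51.8] 2.6
0.012 [251. 214.] [537.  120.3] [25.  44.9] -0.6
0.012 [238. 243.] [631.4  58.7] [12.5 32.1] 132.8
0.012 [250. 230.] [593.3 105.9] [13.1 28.4] 169.6
0.012 [229. 185.] [475.2  62.3] [19.  22.1] 170.8
```

View pics/sc10.png

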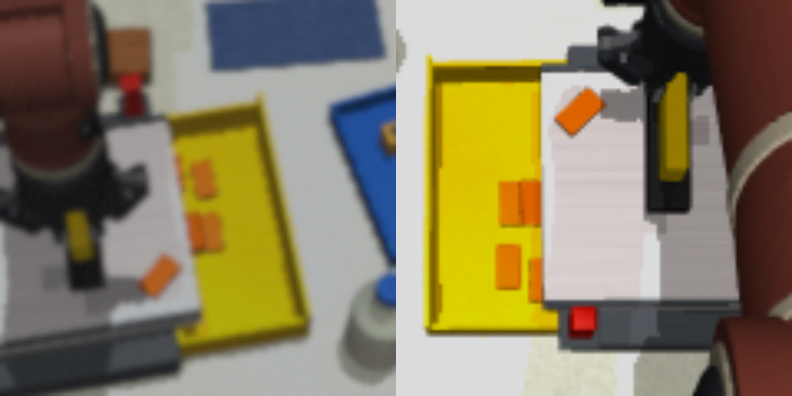

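Four chips lie in the trough; one is left on the plate at left-crop (160,275), about (0.655, 0.057). Second pass.

Emit:
send_rows:
  xyz:
    - [0,0,1]
    - [0,0,1]
    - [0,0,0.3]
    - [0,0,0.15]
    - [0,0,0]
    - [0,0,0]
  angular:
    - [0,0,0]
    - [0,0,0]
    - [0,0,0]
    - [0,0,0]
    - [0,0,0]
    - [0,0,0]

```text
t: 41.15
tool_pos: [0.642, -0.0032, 0.1116]
tcp_rot: [-3.141, -0.002, -0.015]
contact_force: [-0.2, -1.1, -1.2]
opening: 0.017
finger_force: 68.1
```

Emit:
send_rows:
  xyz:
    - [0,0,0.11]
    - [0,0,0.07]
    - [0,0,0]
    - [0,0,0]
  angular:
    - [0,0,0]
    - [0,0,0]
    - [0,0,0]
    - [0,0,0]

```text
t: 41.55
tool_pos: [0.6419, -0.0033, 0.1075]
tcp_rot: [-3.141, -0.002, -0.015]
contact_force: [-1.7, 1.0, 4.8]
opening: 0.0169
finger_force: 68.9
```

Emit:
send_rows:
  xyz:
    - [0,-0.15,0]
    - [0,-0.3,0]
    - [0,-0.3,0]
    - [0,-0.3,0]
    - [0,-0.3,0]
    - [0,-0.3,0]
    - [0,-0.3,0]
    - [0,-0.3,0]
    - [0,-0.3,0]
    - [0,-0.3,0]
  angular:
    - [0,0,0]
    - [0,0,0]
    - [0,0,0]
    - [0,0,0]
    - [0,0,0]
    - [0,0,0]
    - [0,0,0]
    - [0,0,0]
    - [0,0,0]
    - [0,0,0]

```text
t: 42.55
tool_pos: [0.6437, 0.0657, 0.1076]
tcp_rot: [3.139, -0.004, -0.016]
contact_force: [-0.6, -3.3, 5.4]
opening: 0.0167
finger_force: 69.0
```

Emit:
send_rows:
  xyz:
    - [0,-0.3,0]
    - [0,-0.3,0]
    - [0,-0.1,0]
    - [0,0,0]
    - [0,0,0]
    - [0,0,-1]
    - [0,0,-1]
    - [0,0,-1]
    - [0,0,-1]
    - [0,0,0]
  angular:
    - [0,0,0]
    - [0,0,0]
    - [0,0,0]
    - [0,0,0]
    - [0,0,0]
    - [0,0,0]
    - [0,0,0]
    - [0,0,0]
    - [0,0,0]
    - [0,0,0]

```text
t: 43.55
tool_pos: [0.6448, 0.0862, 0.2096]
tcp_rot: [-3.14, -0.008, -0.015]
contact_force: [0.4, 0.8, -1.5]
opening: 0.0168
finger_force: 68.2
```

```bash
python3 - <<'E'
from h import *
s=state();print(s['tool_pos'],s['tcp_rot'],s['opening'],s['qpos'].round(2))
for n in('top','scene'):
    c=read_camera(n);print(n);
    for b in blobs(c,'brass',.012)+blobs(c,'orange',.012)+blobs(c,'red',.12):
        if b['s'][1]<60 and -120<b['c'][1]<230 and b['c'][0]<720: print(b['px'],b['c'],b['s'],b['yaw'])
E
```

```text
[0.64475387 0.08616475 0.20958099] [-3.13962455 -0.00815561 -0.01479362] 0.01681874908495087 [-0.26  0.64  0.16  1.47 -0.11  1.03 -1.66]
top
[277. 188.] [528.7  95.5] [11.7 53.7] 178.5
[269. 185.] [535.1 118.7] [23.5 41.8] 178.9
[273. 166.] [592.1 107.2] [32.5 36.5] 178.8
[273. 148.] [645.7 104.5] [12.  34.1] 178.6
scene
[252. 245.] [646.7 102.7] [12.2 29.9] 6.5
[254. 230.] [594.2 118.5] [10.7 32.9] 176.6
```

All five chips read on the trough floor (both views agree at z≈0.012). Return the scraper.

Emit:
send_rows:
  xyz:
    - [0,0,0]
    - [0,0,0]
    - [0,0,0]
    - [0,0,0]
    - [0,0,0]
    - [0,0,0]
    - [0,0,0]
    - [0,0,0]
    - [0,0,0]
    - [0,0,0]
  angular:
    - [0,0,-1]
    - [0,0,-1]
    - [0,0,-1]
    - [0,0,-1]
    - [0,0,-1]
    - [0,0,-1]
    - [0,0,-1]
    - [0,0,-1]
    - [0,0,-1]
    - [0,0,-1]

```text
t: 44.65
tool_pos: [0.6411, 0.0855, 0.2032]
tcp_rot: [-3.138, 0.003, 0.989]
contact_force: [-1.2, 0.2, -1.0]
opening: 0.0171
finger_force: 68.3
```

Emit:
send_rows:
  xyz:
    - [0,0,0]
    - [0,0,0]
    - [0,0,0]
    - [0,0,0]
    - [0,0,0]
    - [0,0,0]
    - [0,0,0]
  angular:
    - [0,0,-1]
    - [0,0,-1]
    - [0,0,-1]
    - [0,0,-1]
    - [0,0,-0.8]
    - [0,0,0]
    - [0,0,0]

```text
t: 45.35
tool_pos: [0.6416, 0.0853, 0.2041]
tcp_rot: [-3.138, 0.0, 1.463]
contact_force: [-0.3, 0.0, -0.8]
opening: 0.017
finger_force: 68.2
```

Emit:
send_rows:
  xyz:
    - [0.54,-0.95,0]
    - [0.54,-0.95,0]
    - [0.54,-0.95,0]
    - [0.54,-0.95,0]
    - [0.54,-0.95,0]
    - [0.54,-0.95,0]
    - [0.54,-0.95,0]
    - [0.54,-0.95,0]
    - [0.54,-0.95,0]
    - [0.54,-0.95,0]
  angular:
    - [0,0,0]
    - [0,0,0]
    - [0,0,0]
    - [0,0,0]
    - [0,0,0]
    - [0,0,0]
    - [0,0,0]
    - [0,0,0]
    - [0,0,0]
    - [0,0,0]

```text
t: 46.35
tool_pos: [0.4194, 0.2453, 0.2056]
tcp_rot: [-3.141, 0.0, 1.463]
contact_force: [-0.2, 0.3, -1.4]
opening: 0.0171
finger_force: 68.3
```

Emit:
send_rows:
  xyz:
    - [0.54,-0.95,0]
    - [0.54,-0.95,0]
    - [0,0,0]
    - [0,0,0]
  angular:
    - [0,0,0]
    - [0,0,0]
    - [0,0,0]
    - [0,0,0]

```text
t: 46.75
tool_pos: [0.3757, 0.2769, 0.2058]
tcp_rot: [3.141, 0.0, 1.466]
contact_force: [0.7, 0.1, -1.0]
opening: 0.0167
finger_force: 68.3
```

```bash
python3 - <<'E'
from h import *
s=state();print(s['tool_pos'],s['tcp_rot'],s['opening'],s['qpos'].round(2))
z=s['tool_pos'][2]
c=read_camera('wrist');show(c,[('yellow',z+.019),('navy',.004)])
c=read_camera('scene');show(c,[('yellow',z+.019),('navy',.004),('brass',.012)])
E
```

```text
[0.37574973 0.27691393 0.20577793] [3.14146780e+00 1.54144487e-04 1.46575667e+00] 0.01670060856026974 [-0.47  0.39 -0.29  1.97  0.15  0.8  -0.95]
yellow 0.22477793327413342 [444. 267.] [464.3 271.7] [2.4 6.8] 96.2
yellow 0.22477793327413342 [421. 256.] [455.8 278. ] [25.4 76.9] 177.8
yellow 0.22477793327413342 [259. 270.] [374.2 273.5] [16.8 71.1] 83.1
navy 0.004 [260. 175.] [373.4 261.4] [ 87.5 172.1] 84.1
navy 0.004 [442.  84.] [598.5 351. ] [20.7 69.1] 94.0
navy 0.004 [340. 106.] [477.6 336. ] [  8.4 157.2] 96.9
navy 0.004 [445.  80.] [577.6 347.5] [159.3 186.5] 6.7
yellow 0.22477793327413342 [172. 351.] [ 952.3 -142.8] [18.2 19.2] 80.5
yellow 0.22477793327413342 [260. 224.] [675.  114.2] [103.6 206. ] 178.6
yellow 0.22477793327413342 [277. 134.] [386.  232.2] [34.2 58.2] 88.0
navy 0.004 [319. 210.] [559.4 350.8] [154.7 186.1] 7.1
navy 0.004 [ 82. 192.] [ 338.  -451.5] [108.8 158.1] 36.3
navy 0.004 [279. 169.] [375.6 251.4] [ 80.9 181.1] 83.9
navy 0.004 [472. 113.] [ 167.7 1130.1] [430.1 750.6] 21.1
navy 0.004 [445.  12.] [-409.3 1319.1] [ 67.6 284.4] 139.2
navy 0.004 [371.  19.] [-339.6  897.2] [423.9 704.7] 83.0
brass 0.012 [263. 263.] [712.1 126. ] [  8.6 120.9] 88.7
brass 0.012 [253. 246.] [649.7 104.8] [19.5 44.7] 178.4
brass 0.012 [252. 229.] [591.9 113.3] [32.6 52.6] 2.6
brass 0.012 [251. 214.] [537.  120.3] [25.  44.9] -0.6
brass 0.012 [315. 199.] [523.5 344. ] [25.6 66. ] 97.3
brass 0.012 [259. 206.] [535.7 142.7] [ 93.2 154. ] -0.7
brass 0.012 [ 17. 179.] [ 237.6 -720.1] [ 75.3 137.7] 89.1
brass 0.012 [ 8. 80.] [-332.  -842.4] [34.2 86.6] 10.3
```

Emit:
send_rows:
  xyz:
    - [0,0,1]
    - [0,0,1]
    - [0,0,1]
    - [0,0,1]
    - [0,0,1]
    - [0,0,0.8]
    - [0,0,0.4]
    - [0,0,0]
    - [0,0,0]
  angular:
    - [0,0,0]
    - [0,0,0]
    - [0,0,0]
    - [0,0,0]
    - [0,0,0]
    - [0,0,0]
    - [0,0,0]
    - [0,0,0]
    - [0,0,0]

```text
t: 47.75
tool_pos: [0.377, 0.2766, 0.0512]
tcp_rot: [3.141, -0.001, 1.464]
contact_force: [0.2, -0.2, -0.7]
opening: 0.0168
finger_force: 68.3
```

Emit:
send_rows:
  xyz:
    - [0,0,0.2]
    - [0,0,0.15]
    - [0,0,0.05]
    - [0,0,0]
    - [0,0,0]
  angular:
    - [0,0,0]
    - [0,0,0]
    - [0,0,0]
    - [0,0,0]
    - [0,0,0]

```text
t: 48.25
tool_pos: [0.3764, 0.2767, 0.0415]
tcp_rot: [3.141, -0.0, 1.465]
contact_force: [-0.8, -1.0, 5.6]
opening: 0.017
finger_force: 69.0
```

Emit:
send_rows:
  xyz:
    - [0,0,0]
    - [0,0,0]
    - [0,0,0]
    - [0,0,0]
  angular:
    - [0,0,0]
    - [0,0,0]
    - [0,0,0]
    - [0,0,0]
  hand: 0.6

```text
t: 48.65
tool_pos: [0.3762, 0.2766, 0.0407]
tcp_rot: [-3.141, -0.0, 1.465]
contact_force: [0.2, -0.9, 1.1]
opening: 0.0511
finger_force: 0.0
```

Emit:
send_rows:
  xyz:
    - [0,0,-0.4]
    - [0,0,-1]
    - [0,0,-1]
    - [0,0,-1]
    - [0,0,-1]
    - [0,0,-1]
    - [0,0,-1]
    - [0,0,-1]
    - [0,0,-1]
    - [0,0,0]
  angular:
    - [0,0,0]
    - [0,0,0]
    - [0,0,0]
    - [0,0,0]
    - [0,0,0]
    - [0,0,0]
    - [0,0,0]
    - [0,0,0]
    - [0,0,0]
    - [0,0,0]

```text
t: 49.65
tool_pos: [0.3775, 0.2779, 0.2546]
tcp_rot: [3.136, -0.005, 1.465]
contact_force: [0.3, 0.1, -0.1]
opening: 0.0513
finger_force: 0.0
```

```bash
python3 - <<'E'
from h import *
s=state();print(s['tool_pos'],s['tcp_rot'],s['opening'],s['qpos'].round(2))
c=read_camera('wrist');show(c,[('yellow',.06),('navy',.004)])
cs=read_camera('scene');show(cs,[('yellow',.06),('navy',.004),('brass',.012),('red',.12)])
a=cv2.resize(cs['color'][140:300,180:340],(580,580))
cv2.imwrite('pics/z11.png',a[:,:,::-1])
E
```

```text
[0.37745285 0.27793686 0.25458394] [ 3.13567489 -0.00548359  1.46487474] 0.05127863087912157 [-0.45  0.33 -0.31  1.9   0.13  0.92 -0.93]
yellow 0.06 [429. 237.] [582.4 146.8] [ 98.3 230.3] 177.9
yellow 0.06 [260. 217.] [370.9 219.6] [17.1 25.3] 84.4
yellow 0.06 [258. 175.] [374.4 268.1] [17.3 63.5] 84.3
navy 0.004 [258. 173.] [372.4 253.9] [ 87.4 187. ] 84.2
navy 0.004 [413.  94.] [592.7 349.3] [14.  68.8] 104.3
navy 0.004 [327. 108.] [476.9 336.3] [  7.3 157.1] 97.1
navy 0.004 [417.  85.] [575.5 348.8] [158.4 186.5] 6.5
yellow 0.06 [172. 351.] [ 929.3 -174. ] [21.4 22.6] 80.5
yellow 0.06 [260. 224.] [603.7 127.6] [121.7 241.7] 178.6
yellow 0.06 [279. 162.] [385.5 249. ] [28.2 87.6] 85.1
navy 0.004 [319. 210.] [559.3 351.2] [154.1 186.2] 7.0
navy 0.004 [ 83. 192.] [ 337.7 -451.2] [108.4 152.8] 36.9
navy 0.004 [278. 171.] [375.5 251.6] [ 80.9 180.6] 84.0
navy 0.004 [473. 113.] [ 167.7 1130. ] [429.6 751.1] 21.1
navy 0.004 [445.  12.] [-409.2 1319.3] [ 68.  284.3] 139.4
navy 0.004 [374.  18.] [-338.2  908.4] [423.9 682.1] 83.0
brass 0.012 [264. 263.] [712.2 127.3] [  8.9 118.3] 89.3
brass 0.012 [253. 246.] [649.7 104.8] [19.5 44.7] 178.4
brass 0.012 [252. 229.] [591.5 113.3] [32.6 51.8] 2.6
brass 0.012 [251. 214.] [537.  120.3] [25.  44.9] -0.6
brass 0.012 [274. 225.] [588.1 185.2] [  6.8 183.2] -0.9
brass 0.012 [315. 199.] [523.3 344. ] [25.5 66. ] 96.9
brass 0.012 [254. 197.] [474.5 143.2] [34.3 95.3] 93.5
brass 0.012 [ 17. 179.] [ 237.5 -720. ] [ 75.3 137.2] 89.6
brass 0.012 [ 8. 80.] [-332.  -842.4] [34.2 86.6] 10.3
red 0.12 [170. 332.] [ 889.5 -162.8] [18.2 21.8] 80.4
red 0.12 [229. 185.] [475.2  62.3] [19.  22.1] 170.8
```

View pics/z11.png

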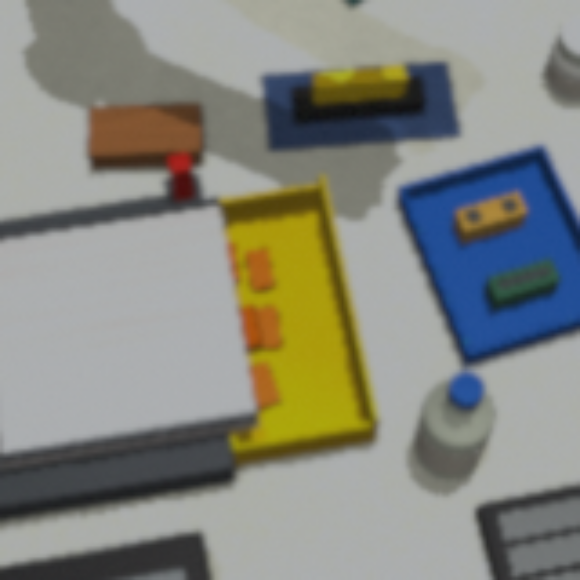

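Plate clear, five chips in the trough ((232–280),(250–390) in crop), scraper upright on the mat, parts in the tray. Back to the red grip.

Emit:
send_rows:
  xyz:
    - [-0.9,0.52,0]
    - [-0.9,0.52,0]
    - [-0.9,0.52,0]
    - [-0.9,0.52,0]
    - [-0.9,0.52,0]
    - [-0.9,0.52,0]
    - [-0.9,0.52,0]
    - [-0.9,0.52,0]
    - [-0.9,0.52,0]
    - [0,0,0]
  angular:
    - [0,0,0]
    - [0,0,0]
    - [0,0,0]
    - [0,0,0]
    - [0,0,0]
    - [0,0,0]
    - [0,0,0]
    - [0,0,0]
    - [0,0,0]
    - [0,0,0]
  hand: 1

```text
t: 50.75
tool_pos: [0.4714, 0.0584, 0.2493]
tcp_rot: [-3.139, 0.003, 1.458]
contact_force: [0.8, -0.0, -0.1]
opening: 0.0854
finger_force: 0.0
```

Emit:
send_rows:
  xyz:
    - [0,0,0]
    - [0,0,0]
    - [0,0,0]
    - [0,0,0]
    - [0,0,0]
    - [0,0,0]
    - [0,0,0]
    - [0,0,0]
    - [0,0,0]
    - [0,0,0]
  angular:
    - [0,0,1]
    - [0,0,1]
    - [0,0,1]
    - [0,0,1]
    - [0,0,1]
    - [0,0,1]
    - [0,0,1]
    - [0,0,1]
    - [0,0,1]
    - [0,0,1]

```text
t: 51.75
tool_pos: [0.4698, 0.0637, 0.2497]
tcp_rot: [-3.14, 0.003, 0.462]
contact_force: [0.0, 0.8, 0.5]
opening: 0.0853
finger_force: 0.0
```

Emit:
send_rows:
  xyz:
    - [0,0,0]
    - [0,0,0]
    - [0,0,0]
    - [0,0,0]
    - [0,0,0]
    - [0,0,0]
    - [0,0,0]
  angular:
    - [0,0,1]
    - [0,0,1]
    - [0,0,1]
    - [0,0,1]
    - [0,0,0.8]
    - [0,0,0]
    - [0,0,0]

```text
t: 52.45
tool_pos: [0.4703, 0.0635, 0.2501]
tcp_rot: [3.142, 0.002, -0.012]
contact_force: [-0.2, 0.3, 1.0]
opening: 0.0855
finger_force: 0.0
```

Emit:
send_rows:
  xyz:
    - [0.1,0,1]
    - [0,0,1]
    - [0,0,1]
    - [0,0,1]
    - [0,0,1]
    - [0,0,0.8]
    - [0,0,0.5]
    - [0,0,0.1]
    - [0,0,0]
  angular:
    - [0,0,0]
    - [0,0,0]
    - [0,0,0]
    - [0,0,0]
    - [0,0,0]
    - [0,0,0]
    - [0,0,0]
    - [0,0,0]
    - [0,0,0]

```text
t: 53.35
tool_pos: [0.4734, 0.063, 0.0906]
tcp_rot: [-3.141, 0.001, -0.014]
contact_force: [0.4, -0.6, 0.8]
opening: 0.0855
finger_force: 0.0
```

Emit:
send_rows:
  xyz:
    - [0,0,0]
    - [0,0,0]
    - [0,0,0]
    - [0,0,0]
    - [0,0,0]
    - [0,0,0]
    - [0,0,0]
  angular:
    - [0,0,0]
    - [0,0,0]
    - [0,0,0]
    - [0,0,0]
    - [0,0,0]
    - [0,0,0]
    - [0,0,0]
  hand: 0
  force: 50

```text
t: 54.05
tool_pos: [0.4739, 0.0634, 0.0914]
tcp_rot: [-3.141, -0.001, -0.015]
contact_force: [-1.4, 0.7, 6.0]
opening: 0.0196
finger_force: 49.3
```

Push home, 0.178 m (plate is empty now).

Emit:
send_rows:
  xyz:
    - [0,0.2,0]
    - [0,0.35,0]
    - [0,0.35,0]
    - [0,0.35,0]
    - [0,0.35,0]
    - [0,0.35,0]
    - [0,0.35,0]
    - [0,0.35,0]
    - [0,0.35,0]
    - [0,0.35,0]
  angular:
    - [0,0,0]
    - [0,0,0]
    - [0,0,0]
    - [0,0,0]
    - [0,0,0]
    - [0,0,0]
    - [0,0,0]
    - [0,0,0]
    - [0,0,0]
    - [0,0,0]

```text
t: 55.05
tool_pos: [0.4727, -0.0194, 0.0914]
tcp_rot: [-3.139, -0.001, -0.014]
contact_force: [-0.7, 3.9, 5.7]
opening: 0.0194
finger_force: 49.6
```

Emit:
send_rows:
  xyz:
    - [0,0.35,0]
    - [0,0.35,0]
    - [0,0.35,0]
    - [0,0.35,0]
    - [0,0.35,0]
    - [0,0.35,0]
    - [0,0.35,0]
    - [0,0.35,0]
    - [0,0.35,0]
    - [0,0.3,0]
  angular:
    - [0,0,0]
    - [0,0,0]
    - [0,0,0]
    - [0,0,0]
    - [0,0,0]
    - [0,0,0]
    - [0,0,0]
    - [0,0,0]
    - [0,0,0]
    - [0,0,0]

```text
t: 56.05
tool_pos: [0.4714, -0.106, 0.0914]
tcp_rot: [-3.14, -0.001, -0.014]
contact_force: [-0.5, 4.5, 6.6]
opening: 0.0196
finger_force: 49.6
```

Emit:
send_rows:
  xyz:
    - [0,0.15,0]
    - [0,0.1,0]
    - [0,0,0]
    - [0,0,0]
  angular:
    - [0,0,0]
    - [0,0,0]
    - [0,0,0]
    - [0,0,0]

```text
t: 56.45
tool_pos: [0.4713, -0.1132, 0.0914]
tcp_rot: [-3.141, -0.001, -0.015]
contact_force: [0.2, 0.7, 5.6]
opening: 0.0195
finger_force: 49.6
```

Emit:
send_rows:
  xyz:
    - [0,0.1,0]
    - [0,0.1,0]
    - [0,0,0]
    - [0,0,0]
  angular:
    - [0,0,0]
    - [0,0,0]
    - [0,0,0]
    - [0,0,0]

```text
t: 56.85
tool_pos: [0.4712, -0.1154, 0.0914]
tcp_rot: [-3.138, -0.0, -0.013]
contact_force: [0.1, 5.8, 7.3]
opening: 0.0195
finger_force: 49.8
```

Emit:
send_rows:
  xyz:
    - [0,0,0]
    - [0,0,0]
    - [0,0,0]
    - [0,0,0]
    - [0,0,0]
  angular:
    - [0,0,0]
    - [0,0,0]
    - [0,0,0]
    - [0,0,0]
    - [0,0,0]
  hand: 1

```text
t: 57.35
tool_pos: [0.4707, -0.1187, 0.0907]
tcp_rot: [3.141, 0.0, -0.016]
contact_force: [0.2, -0.9, -0.3]
opening: 0.0855
finger_force: 0.0
```

Emit:
send_rows:
  xyz:
    - [0,0,-0.5]
    - [0,0,-1]
    - [0,0,-1]
    - [0,0,-1]
    - [0,0,-1]
    - [0,0,-1]
    - [0,0,0]
    - [0,0,0]
    - [0,0,0]
  angular:
    - [0,0,0]
    - [0,0,0]
    - [0,0,0]
    - [0,0,0]
    - [0,0,0]
    - [0,0,0]
    - [0,0,0]
    - [0,0,0]
    - [0,0,0]

```text
t: 58.25
tool_pos: [0.47, -0.1183, 0.2272]
tcp_rot: [-3.141, 0.002, -0.015]
contact_force: [-0.4, 0.7, 0.3]
opening: 0.0854
finger_force: 0.0
```

```bash
python3 - <<'E'
from h import *
s=state();print(s['tool_pos'],s['opening'])
for n in('scene','top'):
    c=read_camera(n);print(n)
    for col,z in[('red',.12),('yellow',.06),('navy',.004),('brass',.012),('brass',.035),('green',.035)]:
        for b in blobs(c,col,z):
            if 300<b['c'][0]<720 and -150<b['c'][1]<450: print(col,z,b['px'],b['c'],b['s'],b['yaw'])
E
```

```text
[ 0.4699766  -0.11827729  0.2272273 ] 0.08540165617481447
scene
yellow 0.06 [257. 228.] [605.5 126.5] [122.1 239.1] -0.7
yellow 0.06 [279. 163.] [385.3 246.2] [29.  87.7] 85.1
navy 0.004 [319. 210.] [559.4 350.6] [153.  185.9] 7.1
navy 0.004 [278. 171.] [375.9 251.6] [ 81.2 180.6] 84.0
brass 0.012 [263. 263.] [712.  126.1] [  9.1 120.9] 89.1
brass 0.012 [252. 246.] [648.5 102.4] [23.4 41.9] 6.9
brass 0.012 [250. 230.] [593.2 105.7] [42.5 46. ] 78.9
brass 0.012 [251. 214.] [537.  120.3] [25.  44.9] -0.6
brass 0.012 [242. 212.] [525.6  91.1] [26.7 41.2] 170.3
brass 0.012 [315. 199.] [523.5 344. ] [25.8 66. ] 96.9
brass 0.012 [260. 204.] [533.5 133.3] [112.1 150. ] -0.7
brass 0.035 [263. 263.] [719.4 124.3] [  8.9 118.5] 89.1
brass 0.035 [252. 246.] [657.1 101.1] [23. 41.] 6.9
brass 0.035 [250. 230.] [602.9 104.4] [41.6 45.1] 78.9
brass 0.035 [251. 214.] [547.8 118.6] [24.5 44. ] -0.6
brass 0.035 [242. 212.] [536.7  90.1] [26.2 40.4] 170.3
brass 0.035 [315. 199.] [534.6 337.9] [25.3 64.7] 96.9
brass 0.035 [260. 204.] [544.4 131.4] [109.8 147. ] -0.7
green 0.035 [324. 217.] [607.6 348.4]
[... 435 characters left out ...]
 [532.8 343.3] [23.9 65.9] 97.0
brass 0.012 [268. 186.] [533.6 120.2] [20.6 38.8] 178.8
brass 0.012 [274. 166.] [592.  105.7] [41.3 42.6] 178.9
brass 0.012 [274. 149.] [645.  102.2] [23.5 42.8] 7.7
brass 0.012 [264. 154.] [602.3 127.2] [116.8 234.1] -0.6
brass 0.035 [300. 240.] [373.5  38.1] [ 54.3 110.3] 73.9
brass 0.035 [279. 190.] [516.9  92.1] [20.  37.8] 178.6
brass 0.035 [193. 187.] [528.4 338.4] [23.4 64.4] 97.0
brass 0.035 [268. 186.] [529.1 120.5] [20.1 37.9] 178.8
brass 0.035 [274. 166.] [586.2 106.3] [40.4 41.6] 178.9
brass 0.035 [274. 149.] [638.  102.8] [23.  41.8] 7.7
brass 0.035 [264. 154.] [596.3 127.3] [114.1 228.7] -0.6
green 0.035 [190. 164.] [598.9 348.1] [26.1 64.3] 97.0
```

All confirmed: grip back at y=-0.116 (home), 5 chips on the trough floor, parts in the tray, scraper on the mat.

```bash
python3 -c "
from cell import *
print(hand_in())"
```

```text
the job is handed in; nothing more can be done
None
```

The job is handed in at about 58 s: the brass and green parts (no blue one was present) are upright in the tray, all five chips are in the trough, the scraper stands on its mat and the stage is fully home; no pass/fail verdict was returned.

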